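# Load a valve cartridge into the clamp press and drive it home

### The arm

A 6-joint arm with a two-finger parallel gripper is mounted at the origin on the work surface. World frame = base frame: x ahead of the robot, y to its left, z up, the work surface at z = 0. Lengths are in mm, angles in rad, forces in N, time in s.
With the tool pointing down it reaches from about 275 to 1000 mm from the base axis. Payload 8.4 kg.
Tool frame: the origin (TCP) lies on the centre line of the jaws, within the pads' length; the fingertips stand 22 mm ahead of it and the grasp point (between the pads) lies 3 mm ahead of it; z points along the fingers, x is the direction in which the jaws open and shut, and the axes are right-handed (so a half turn about z gives the same grasp; the last joint's range is limited). The gripper opens to 85 mm and grips with 20 to 120 N. Pads are 22 mm wide; open, the fingers measure 114 mm over their backs; the gripper's body (76 mm by 85 mm) begins 54 mm behind the grasp point. The pads swing forward as they close: fully open they stand 13 mm farther back than shut.
Start: joints at [1.201, 0.353, 1.633, -0, 1.155, -0.002], TCP at [224.726, 583.204, 253.281] pointing down, gripper open.
Joint ranges: [-2.63, 2.63], [-0.92, 2.1], [0.06, 2.66], [-1.3, 4.44], [0, 2.69], [-3.02, 3.02]. Speed limits (rad/s): [2.22, 2.22, 2.79, 3.14, 3.14, 3.14].

### API

Orientations are given as [roll, pitch, yaw] about the fixed x, y, z axes, in that order (R = Rz(yaw) Ry(pitch) Rx(roll)).
In Python, from rig import status, viewer, job gives the robot as it stands.
- The arm moves only by the tool send_rows, never from a script. Its argument "plan" is a list of rows, each a list of 3 entries, a list of its own where there are three numbers: the shift along the tool's x, y, z in m, then the turn, a rotation vector about the tool's x, y, z in rad, then the opening, from -1 (shut) to 1 (fully open). In form: [[[x, y, z], [rx, ry, rz], jaw], ...]. A call has exactly 5 rows; each row is the pose to reach, as a shift and turn from the pose measured when the call began, along the tool's axes at that moment; what a row does not reach only later rows make up. A row lasts 1/12 s, in which the tool goes at most 41.7 mm and 7.16 degrees, less where a joint would pass 70% of its speed; a pose out of reach is approached as far as the arm can. A call with a gripper value outside its range is refused whole. The fingers move at their own pace and stop on an object; "squeeze" is the grip in N (left out, the last holds). Time passes only in rows, so rows that repeat a pose let the fingers close, or fill a call up. It gives the time, the measured TCP pose, the force and the opening at its end, in the units of the state.
- status.sense(): the state, without advancing time (a new reading comes with each control period).
- viewer.grab_frame(name): name is "scene" or "top" or "wrist"; returns the picture (400x640x3 uint8, red, green, blue); there is no depth.
- viewer.camera_params(name): a dict with "intrinsics" (3x3 intrinsics, pixels), "xyz" and "orientation" of the camera in the world. Camera axes: x right, y down, z forward; pixel columns grow to the right and rows downward; lengths in mm; the calibration is good to about 2 mm. The wrist camera is an equidistant fisheye: a pixel r from the principal point sees the ray r / f radians off the axis. A picture is of the moment at which its call begins: read the wrist's pose just before it. camera_params takes no time and is no camera call; for the wrist camera it gives the pose at the moment of the call.
- job.sign_off(): hands the job in, once; it reports no verdict.
Trained networks look in the newest picture that a camera, given by its name, has taken for a name from the list of things; names that differ only in an ending like _2 or _b are one class to them, and where a whole thing is asked for, a point or a joint stands for the part that bears it (a point fixed in the world has none). Each returns a list of dicts, best first, with "p" (0 to 1); they miss things now and then, are a little off and sometimes report something else, mostly with a low value. They report only what shows in the picture. A call takes as long as a camera call. They do not tell look-alikes from the thing itself.
- viewer.cut_out(label, camera): "mask" (400x640 bool, what is visible of it) and "extent" ([left, top, width, height] in pixels, round what is visible of it).
The state is a dict: "clock": time; "qpos": joint angles; "qvel": joint speeds; "joint_efforts": joint torques, N m; "eef_pos": TCP position; "tcp_rot": TCP orientation; "contact_force": force on the tool from outside, world axes, zero at the start; "wrist_torque": the same for the moment, N m; "opening": opening from 0.0 (shut) to 1.0 (fully open).
Only numpy, scipy, OpenCV 4.12 (cv2) and the standard library are available. Lean on these libraries where they do the work, as an engineer would, in place of code of your own. Each camera call takes 0.05 s, during which the arm holds its last target.

### The job

Stand the stepped steel valve cartridge, narrow end down, in the round pocket of the clamp press and let go of it; set it down lightly, do not push it in by hand. Then push the hinged clamp over by its plate and press the cartridge down with it, slowly, until it stops dead; lean on the plate firmly for a moment (about 17 N, never more than 25 N) and let go, leaving the clamp down. The depth of the stop cannot be seen and differs each time, so go by feel, and leave the other things where they are.

Things in the scene. Friction and masses are not known exactly. Their poses are not given: they have to be found in the camera images.
- cartridge_mid (a point): steel cartridge 80 mm long, about 0.28 kg, upright on the bench: lower half (nose) 26 mm diameter with three thin black rings and chamfered foot, upper half (head) plain, 34 mm diameter. The only part here wider above than below. Point: on its axis half-way up, at the step, 40 mm above the foot; z up. Grip it by the head, best 20 mm above this point
- pocket (a point): centre of the mouth of the press's pocket, a vertical 28 mm hole with 3 mm chamfer in the top of a 70 x 70 mm aluminium block; mouth 45 mm above the bench. A stiff rest in the hole, 19 mm below the mouth, carries the cartridge when first stood in (its mid point is then 21 mm above the mouth). x axis: from pocket towards the clamp's hinge; y: along the hinge
- seat (a joint): how far the rest in the pocket has been pushed down, m; 0 at the start. It slides under about 14 N with plain friction and stays where left; the cartridge stops dead on a hidden stop 10 to 18 mm down, at a depth that varies and cannot be seen. Only the clamp may push it down
- clamp_plate (a point): centre of the outer face of the clamp's push plate (50 x 104 mm, 10 mm thick, thin black pad on this face), at the free end of the two side bars. Open, the plate stands up beyond the hinge, about 0.24 m high, this face away from the pocket (top edge 25 mm higher); closed, this face is on top. So it can be pushed over from behind and then pressed down by fingertips on this one face
- clamp_hinge (a point): middle of the clamp's hinge axis, 85 mm from the pocket's axis along the pocket's +x, 100 mm above the bench; turns with the clamp (take directions from the pocket). A press roller between the side bars, 85 mm from the hinge, underside 15 mm below the hinge-to-plate line, meets the cartridge's top: it feels about 1.7 times the push at the plate's centre
- clamp (a joint): clamp angle t, rad; 0 = level, plate towards the robot; grows as it opens, to 1.95 (leaning back past upright); starts at 1.75 to 1.93. Middle of plate = hinge - 145 mm cos(t) along the pocket's x, + 145 mm sin(t) up; face 5 mm off it. Stiff hinge (0.45 N m friction, up to 0.3 N m weight), stays where left. Roller meets the cartridge at about 0.25 rad, home somewhere between 0.02 and 0.14
- fat_plug: bystander: stepped steel plug, 42 mm wide foot 30 mm high with a 28 mm wide, 22 mm high top (52 mm tall; foot too wide for the pocket); origin under its centre
- bushing: bystander: open steel tube 40 mm outside, 24 mm bore, 45 mm tall; origin under its centre
- cap: bystander: low brass cap, 38 mm wide, 26 mm tall, left of the press; origin under its centre
- wrench: bystander: steel spanner lying on the bench to the left; origin under its middle
- screwdriver: bystander: screwdriver with black handle lying on the bench, right of and beyond the press; origin under its middle
- oil_can: bystander: plain steel oil bottle 56 mm wide, 130 mm tall, far right; origin under its centre
- profile_offcut: bystander: aluminium bar 30 x 110 x 30 mm lying on the bench, near right; origin under its centre
Things that resemble listed ones, but are neither listed nor needed, are in the scene too. What is shaped like the part that bears cartridge_mid but yellow is not meant.

How it is judged (in metres and radians):
On the way, in this order (a step that is already met when the one before it is completed fails the run):
1. the cartridge stands in the pocket on the undriven rest, released, the clamp still open (horizontal distance between cartridge_mid and pocket below 0.004 m and angle between cartridge_mid's own z axis and vertical below 0.09 rad and z of cartridge_mid in the frame of pocket below 0.025 m and value of joint seat below 0.004 m and value of joint clamp above 0.4 rad and contact force between the fingers and anything else below 0.1 N), for 0.2 s.
2. the clamp presses the cartridge firmly against the stop (over 20 N on the cartridge, more than the sliding friction) (horizontal distance between cartridge_mid and pocket below 0.004 m and angle between cartridge_mid's own z axis and vertical below 0.09 rad and value of joint seat above 0.009 m and contact force between clamp and cartridge above 20 N), for 0.15 s.
At the end, for the whole second after the job is handed in: the cartridge stands upright in the pocket (axis within 4 mm, tilt under 0.09 rad), driven down at least 9 mm and, before that, pressed against the stop by the clamp with over 20 N on the cartridge; the clamp is left down on it (below 0.16 rad), everything at rest and released (horizontal distance between cartridge_mid and pocket below 0.004 m and angle between cartridge_mid's own z axis and vertical below 0.09 rad and value of joint seat above 0.009 m and z of cartridge_mid in the frame of pocket below 0.0125 m and value of joint clamp below 0.16 rad and linear speed of cartridge below 0.01 m/s and velocity of joint clamp below 0.05 rad/s); the robot touches nothing.
It fails at once if the clamp pressed the cartridge with more than 60 N (about 35 N at the plate's centre) (contact force between clamp and cartridge above 60 N).
It fails at once if the rest was pushed down by hand, with the clamp not on the cartridge (value of joint seat above 0.004 m and value of joint clamp above 0.4 rad).
It fails at once if a bystander was moved by more than 30 mm (distance of any of fat_plug, bushing, cap, wrench, screwdriver, oil_can, profile_offcut from where it was at the start of the episode above 0.03 m).
It also fails if it takes over 72 s, if anything falls off the work surface, if the arm or the gripper's body presses on something with over 40 N, if the wrist force passes 120 N, or if a joint passes its speed limit or range.

## Working session

There is one attempt and no reset: what is moved stays moved. The work goes in short steps, Python scripts to look and compute and a tool call to move; the robot and the scene stay as the last step left them, time stands still between calls to the robot, and variables do not carry over. Pictures are saved under pics/ and viewed, and the job is handed in when it is done.

Besides the shell and the picture viewer there is one more tool, called after "Call:" as a command line: name --argument value ..., lists and objects as JSON in quotes. send_rows: Moves the arm, as the interface text tells. Its arguments: {"type":"object","properties":{"plan":{"type":"array"},"squeeze":{"type":"number"}},"required":["plan"]}

```bash
ls -la; mkdir -p pics; cat > h.py <<'E'
import numpy as np, cv2
from rig import status, viewer, job
from scipy.spatial.transform import Rotation as R
def save(name,img): cv2.imwrite('pics/'+name+'.png',cv2.cvtColor(img,cv2.COLOR_RGB2BGR))
E
python3 - <<'E'
from h import *
s=status.sense(); print(s)
for c in ['scene','top','wrist']:
    p=viewer.camera_params(c); print(c,p)
    save(c+'0',viewer.grab_frame(c))
E
```

```text
total 12
drwxr-xr-x  3 agent agent 4096 Dec  7 15:05 .
drwxr-xr-x 23 root  root  4096 Dec  7 15:05 ..
drwxr-xr-x  2 agent agent 4096 Dec  7 15:05 pics
{'clock': 0.0, 'qpos': array([ 1.20060260e+00,  3.53634803e-01,  1.63413305e+00, -3.78597267e-06,
        1.15520711e+00, -2.42498225e-03]), 'qvel': array([ 2.33862472e-04,  7.05256821e-04, -4.00436048e-04, -1.25431628e-03,
       -1.69455672e-03,  1.37330407e-05]), 'joint_efforts': array([-1.21854133e-03, -6.05228233e+01, -3.42068875e+01,  8.03484068e-05,
        9.13031196e-03,  2.30349968e-06]), 'eef_pos': array([224.56290024, 582.78495134, 252.5704632 ]), 'tcp_rot': array([3.14159254e+00, 1.38231206e-03, 1.20302912e+00]), 'contact_force': array([0.57246884, 0.00257874, 0.72936134]), 'wrist_torque': array([ 0.0593568 , -0.00034646,  0.03932566]), 'opening': 1.0003671399138112}
scene {'intrinsics': array([[505.06262288,   0.        , 318.28187607],
       [  0.        , 505.06262288, 194.91593919],
       [  0.        ,   0.        ,   1.        ]]), 'xyz': array([1037.43729066, -745.44253896,  904.04472833]), 'orientation': array([-2.29625762,  0.01018188,  0.58698984])}
top {'intrinsics': array([[431.01530024,   0.        , 317.20266549],
       [  0.        , 431.01530024, 198.64037624],
       [  0.        ,   0.        ,   1.        ]]), 'xyz': array([ 294.94209228,   41.44666232, 1254.09954092]), 'orientation': array([-2.93020360e+00, -3.61478674e-04, -1.60086237e+00])}
wrist {'intrinsics': array([[309.70691629,   0.        , 317.30034603],
       [  0.        , 309.70691629, 193.67064391],
       [  0.        ,   0.        ,   1.        ]]), 'xyz': array([164.05579689, 607.78853917, 372.95186348]), 'orientation': array([2.87780874e+00, 2.13295935e-03, 1.20202406e+00])}
```

View pics/scene0.png

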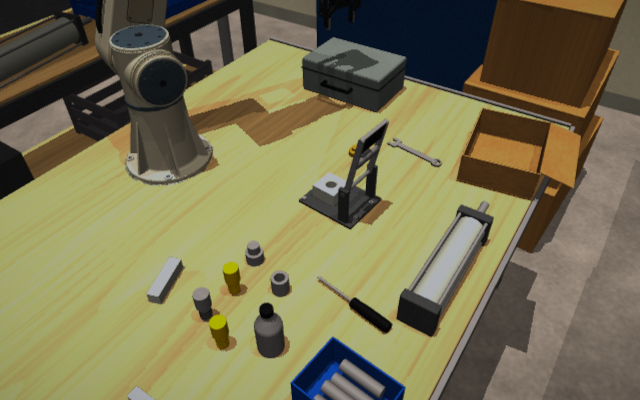

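View pics/top0.png

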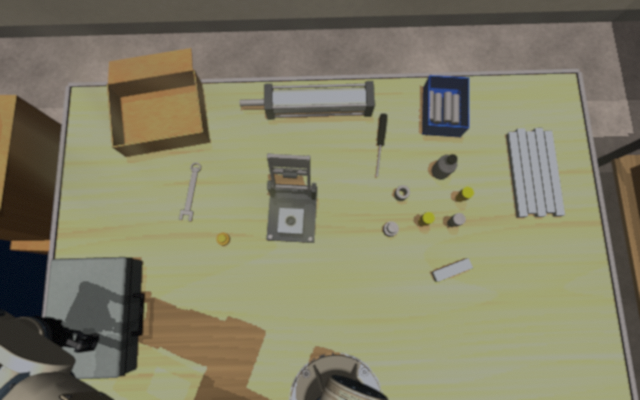

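View pics/wrist0.png

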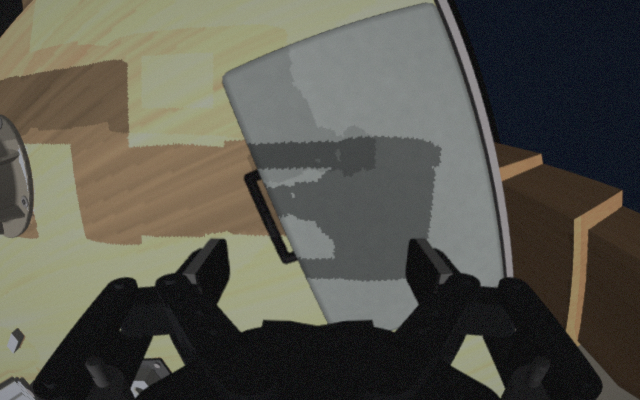

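The scene camera shows the grey cartridge at about (203,303), between two yellow look-alikes at (232,277) and (219,330). In the top view it is at about (457,220). The press block is at (291,220) in the top view, with the open clamp beyond it.

```bash
cat >> h.py <<'E'
def cam(name):
    p=viewer.camera_params(name); return p['intrinsics'],np.array(p['xyz']),R.from_euler('xyz',p['orientation']).as_matrix()
def proj(c,P):
    K,t,M=c; q=(np.atleast_2d(P)-t)@M; return np.c_[K[0,0]*q[:,0]/q[:,2]+K[0,2],K[1,1]*q[:,1]/q[:,2]+K[1,2]]
def projf(c,P):
    K,t,M=c; q=(np.atleast_2d(P)-t)@M; r=np.hypot(q[:,0],q[:,1]); th=np.arctan2(r,q[:,2]); return np.c_[K[0,0]*th*q[:,0]/r+K[0,2],K[1,1]*th*q[:,1]/r+K[1,2]]
def ray(c,uv):
    K,t,M=c; d=M@np.array([(uv[0]-K[0,2])/K[0,0],(uv[1]-K[1,2])/K[1,1],1]); return d/np.linalg.norm(d)
def rayf(c,uv):
    K,t,M=c; v=np.array([(uv[0]-K[0,2])/K[0,0],(uv[1]-K[1,2])/K[1,1]]); th=np.linalg.norm(v)
    return M@np.r_[np.sin(th)*v/max(th,1e-9),np.cos(th)]
def onz(c,uv,z,f=False):
    d=(rayf if f else ray)(c,uv); return c[1]+d*(z-c[1][2])/d[2]
E
python3 - <<'E'
from h import *
for c in ['scene','top']:
    viewer.grab_frame(c); C=cam(c)
    for l in ['cartridge_mid','pocket','clamp_plate','fat_plug','bushing']:
        for d in viewer.cut_out(l,c)[:4]:
            v,u=np.nonzero(d['mask']); uv=(u.mean(),v.mean())
            print(c,l,round(d['p'],2),d['extent'],np.round(uv,1),np.round(onz(C,uv,40),0), len(u))
E
```

```text
scene cartridge_mid 0.71 [223.3, 262.7, 17.7, 29.5] [232.3 276.4] [ 481. -265.   40.] 412
scene cartridge_mid 0.64 [188.9, 288.5, 22.0, 34.1] [203.  302.1] [ 475. -351.   40.] 483
scene cartridge_mid 0.56 [208.7, 314.2, 16.7, 36.7] [219.3 330.3] [ 550. -383.   40.] 545
scene pocket 0.56 [298.8, 119.5, 90.9, 110.6] [349.8 184.1] [536. 142.  40.] 3856
scene pocket 0.54 [345.3, 120.9, 41.0, 67.8] [366.4 152.9] [506. 285.  40.] 1233
scene clamp_plate 0.83 [346.0, 115.2, 43.8, 73.4] [366.7 152.6] [506. 287.  40.] 1249
scene clamp_plate 0.46 [271.9, 269.4, 19.0, 30.2] [279.8 283. ] [ 579. -223.   40.] 437
scene fat_plug 0.88 [245.9, 242.0, 18.1, 23.5] [254.1 252.9] [ 478. -185.   40.] 376
scene bushing 0.77 [272.9, 269.8, 17.7, 30.6] [280.1 282.2] [ 579. -221.   40.] 463
top cartridge_mid 0.48 [415.8, 212.5, 19.0, 12.8] [426.3 218.9] [ 487. -276.   40.] 164
top cartridge_mid 0.48 [456.6, 187.0, 18.2, 12.4] [464.8 193.8] [ 557. -393.   40.] 196
top cartridge_mid 0.44 [447.2, 209.9, 23.0, 14.9] [456.9 219.5] [ 483. -363.   40.] 212
top pocket 0.7 [267.4, 156.6, 51.6, 88.1] [291.1 200. ] [554. 109.  40.] 3623
top clamp_plate 0.9 [266.8, 152.1, 45.7, 39.5] [289.2 168. ] [649. 112.  40.] 1079
top fat_plug 0.5 [381.2, 220.9, 19.8, 12.9] [390.6 228.6] [ 462. -172.   40.] 198
top bushing 0.51 [392.6, 185.0, 16.7, 14.7] [401.6 193.1] [ 564. -211.   40.] 141
```

```bash
python3 - <<'E'
from h import *
a=viewer.grab_frame('scene'); b=viewer.grab_frame('top')
save('crop1',cv2.resize(a[100:240,270:450],None,fx=4,fy=4,interpolation=cv2.INTER_CUBIC))
save('crop2',cv2.resize(b[145:250,250:335],None,fx=5,fy=5,interpolation=cv2.INTER_CUBIC))
save('crop3',cv2.resize(b[170:290,370:490],None,fx=5,fy=5,interpolation=cv2.INTER_CUBIC))
E
```

```text
(no output)
```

View pics/crop1.png

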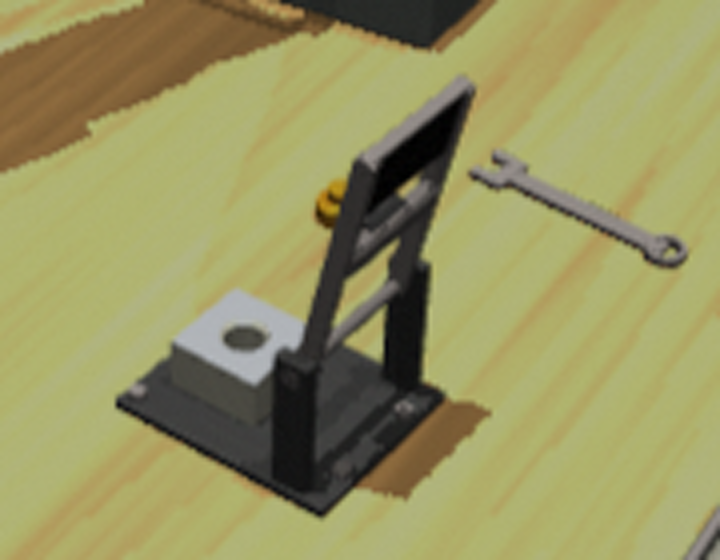

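View pics/crop2.png

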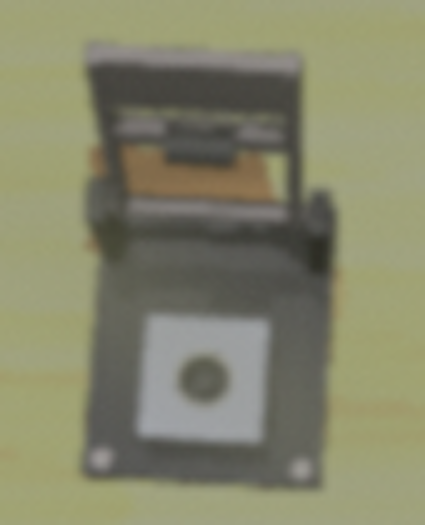

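View pics/crop3.png

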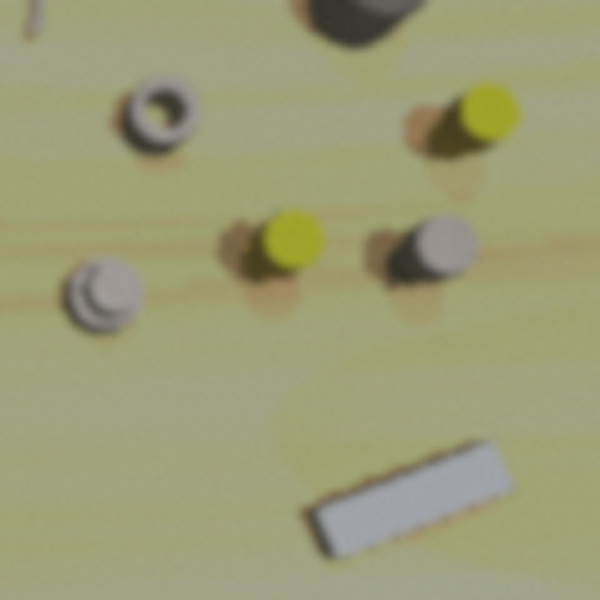

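```bash
python3 - <<'E'
from h import *
from scipy.optimize import least_squares
T=cam('top'); S=cam('scene')
c2=lambda p:((p[0]+.5)/5-.5+250,(p[1]+.5)/5-.5+145)
c3=lambda p:((p[0]+.5)/5-.5+370,(p[1]+.5)/5-.5+170)
c1=lambda p:((p[0]+.5)/4-.5+270,(p[1]+.5)/4-.5+100)
print('cart top',onz(T,c3((446,246)),80), onz(S,(202,294),80))
print('pocket', onz(T,c2((203,379)),45), onz(S,c1((243,339)),45))
cs=[onz(T,c2(p),45) for p in [(147,315),(272,320),(265,443),(137,438)]]
print(np.round(cs,1),np.mean(cs,0))
for a,b in [(3,0),(2,1)]: d=cs[b]-cs[a]; print(np.arctan2(d[1],d[0]),np.linalg.norm(d))
for a,b in [(1,0),(2,3)]: d=cs[b]-cs[a]; print(np.arctan2(-d[0],d[1]),np.linalg.norm(d))
# base plate corners z~? scene
print([np.round(onz(S,c1(p),45),1) for p in [(240,291),(172,345)]])
E
```

```text
cart top [ 478.20429052 -355.28998447   80.        ] [ 485.75887903 -355.2864889    80.        ]
pocket [493.43893551 111.71553341  45.        ] [497.12531291 108.32074126  45.        ]
[[531.4 143.1  45. ]
 [526.3  71.8  45. ]
 [455.9  77.4  45. ]
 [460.9 149.5  45. ]] [493.61478244 110.42907517  45.        ]
-0.09123600764141793 70.81543850142603
-0.07951759630602794 70.70129027122991
-0.07067342829960867 71.48346180359269
-0.0692637098082726 72.31429318142604
[array([468.5, 149.3,  45. ]), array([461.4,  78. ,  45. ])]
```

```bash
cat >> h.py <<'E'
def rel(target,rpy,show=True):
    s=status.sense(); M=R.from_euler('xyz',s['tcp_rot']); p=np.array(s['eef_pos'])
    d=M.inv().apply(np.array(target)-p)/1000; rv=(M.inv()*R.from_euler('xyz',rpy)).as_rotvec()
    if show: print('t',round(float(s['clock']),2),'pos',np.round(p,1),'rot',np.round(s['tcp_rot'],3),'F',np.round(s['contact_force'],1),'op',round(float(s['opening']),3)); print('SHIFT',np.round(d,4),'TURN',np.round(rv,3),'dist',round(float(np.linalg.norm(d)),3))
    return d,rv
E
python3 - <<'E'
from h import *
rel((452,-250,250),(np.pi,0,0.52))
rel((482,-355,250),(np.pi,0,0.52))
E
```

```text
t 0.85 pos [224.7 583.2 253.3] rot [-3.142 -0.     1.203] F [-0.1 -1.4  1. ] op 0.998
SHIFT [-0.6958  0.5117  0.0033] TURN [-0.    -0.     0.683] dist 0.864
t 0.85 pos [224.7 583.2 253.3] rot [-3.142 -0.     1.203] F [-0.1 -1.4  1. ] op 0.998
SHIFT [-0.7829  0.5774  0.0033] TURN [-0.    -0.     0.683] dist 0.973
```

Call:
send_rows --plan '[[[-0.032,0.024,0],[0,0,0],1],[[-0.064,0.048,0],[0,0,0],1],[[-0.096,0.072,0],[0,0,0],1],[[-0.128,0.096,0],[0,0,0],1],[[-0.16,0.12,0],[0,0,0],1]]'

```text
clock: 1.27
eef_pos: [279.2, 389.0, 253.2]
tcp_rot: [3.141, -0.0, 1.204]
contact_force: [1.1, 0.3, 0.4]
opening: 1.0
```

Call:
send_rows --plan '[[[-0.032,0.024,0],[0,0,0],1],[[-0.064,0.048,0],[0,0,0],1],[[-0.096,0.072,0],[0,0,0],1],[[-0.128,0.096,0],[0,0,0],1],[[-0.16,0.12,0],[0,0,0],1]]'

```text
clock: 1.68
eef_pos: [333.8, 194.9, 253.5]
tcp_rot: [3.141, -0.001, 1.204]
contact_force: [0.6, -0.6, 0.1]
opening: 1.001
```

Call:
send_rows --plan '[[[-0.032,0.024,0],[0,0,0],1],[[-0.064,0.048,0],[0,0,0],1],[[-0.096,0.072,0],[0,0,0],1],[[-0.128,0.096,0],[0,0,0],1],[[-0.16,0.12,0],[0,0,0],1]]'

```text
clock: 2.1
eef_pos: [388.6, 0.5, 253.9]
tcp_rot: [3.14, -0.001, 1.204]
contact_force: [1.2, 0.3, 0.4]
opening: 1.0
```

Call:
send_rows --plan '[[[-0.032,0.024,0],[0,0,0.1],1],[[-0.064,0.048,0],[0,0,0.2],1],[[-0.096,0.072,0],[0,0,0.3],1],[[-0.128,0.096,0],[0,0,0.4],1],[[-0.16,0.12,0],[0,0,0.5],1]]'

```text
clock: 2.52
eef_pos: [443.4, -194.1, 254.2]
tcp_rot: [3.14, -0.003, 0.699]
contact_force: [-0.1, 0.6, 0.1]
opening: 0.998
```

```bash
python3 - <<'E'
from h import *
rel((482,-355,250),(np.pi,0,0.52))
E
```

```text
t 2.52 pos [ 443.4 -194.1  254.2] rot [ 3.14e+00 -3.00e-03  6.99e-01] F [-0.1  0.6  0.1] op 0.998
SHIFT [-0.074   0.148   0.0042] TURN [ 0.001 -0.003  0.179] dist 0.165
```

Call:
send_rows --plan '[[[-0.018,0.036,0.001],[0,0,0.045],1],[[-0.037,0.074,0.002],[0,0,0.09],1],[[-0.056,0.111,0.003],[0,0,0.135],1],[[-0.074,0.148,0.004],[0.001,-0.003,0.179],1],[[-0.074,0.148,0.004],[0.001,-0.003,0.179],1]]'

```text
clock: 2.93
eef_pos: [483.3, -361.5, 250.0]
tcp_rot: [3.137, 0.0, 0.514]
contact_force: [-1.1, 1.2, -0.5]
opening: 1.002
```

```bash
python3 - <<'E'
from h import *
s=status.sense(); print(s['eef_pos'],s['tcp_rot'])
C=cam('wrist'); im=viewer.grab_frame('wrist'); save('w1',im)
print(C[1])
for d in viewer.cut_out('cartridge_mid','wrist')[:4]:
    v,u=np.nonzero(d['mask']); uv=(u.mean(),v.mean())
    print(round(d['p'],2),d['extent'],np.round(uv,1),np.round(onz(C,uv,80,True),1),len(u))
print(projf(C,[[482,-355,80],[482,-355,0]]))
E
```

```text
[ 483.31906352 -361.47875056  250.02488626] [3.13742708e+00 3.53081508e-04 5.14161027e-01]
[ 451.55776971 -302.5806776   370.06164409]
0.69 [346.6, 81.6, 36.8, 36.9] [364.9 100.4] [ 484.9 -272.1   80. ] 1104
0.67 [298.5, 149.0, 35.1, 40.0] [317.1 171. ] [ 479.3 -352.8   80. ] 1063
[[318.37108736 174.3343039 ]
 [318.20250796 160.81513614]]
```

View pics/w1.png

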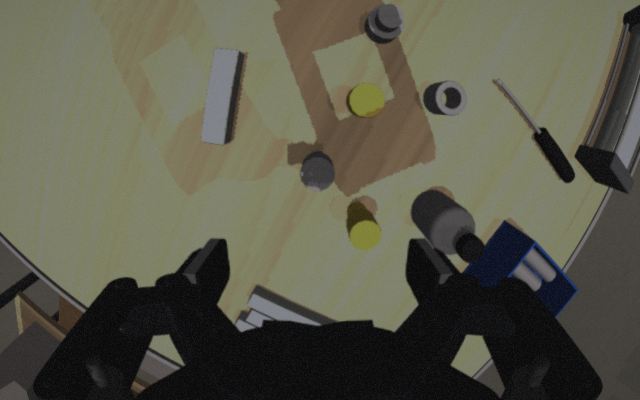

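```bash
python3 - <<'E'
from h import *
im=cv2.cvtColor(cv2.imread('pics/w1.png'),cv2.COLOR_BGR2RGB)
c=cv2.resize(im[130:210,270:365],None,fx=6,fy=6,interpolation=cv2.INTER_CUBIC); save('w1c',np.clip(c.astype(float)*1.6,0,255).astype(np.uint8))
E
```

```text
(no output)
```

View pics/w1c.png

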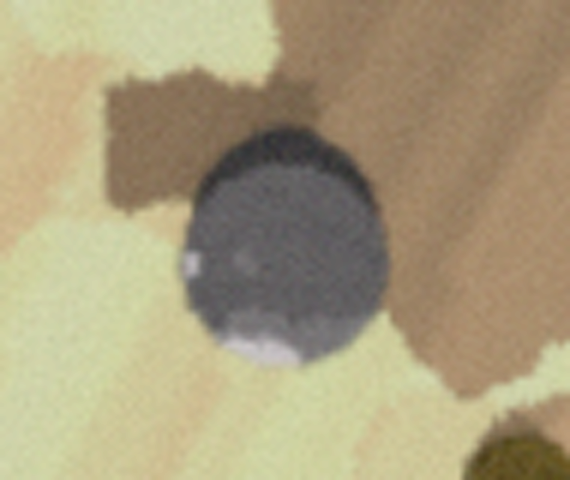

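```bash
python3 - <<'E'
from h import *
C=cam('wrist'); uv=(270+(286)/6-.5,130+(264.5)/6-.5)
p=onz(C,uv,80,True); print(uv,p); 
rel((p[0],p[1],120),(np.pi,0,0.514)); rel((p[0],p[1],63),(np.pi,0,0.514))
s=status.sense(); print(s['qpos'])
E
```

```text
(317.1666666666667, 173.58333333333334) [ 478.7084701  -349.18815634   80.        ]
t 3.03 pos [ 481.8 -356.5  249.6] rot [-3.141  0.     0.518] F [0.1 0.3 0.7] op 0.999
SHIFT [ 0.0009 -0.0078  0.1296] TURN [-0.     0.     0.004] dist 0.13
t 3.03 pos [ 481.8 -356.5  249.6] rot [-3.141  0.     0.518] F [0.1 0.3 0.7] op 0.999
SHIFT [ 0.001  -0.0078  0.1866] TURN [-0.     0.     0.004] dist 0.187
[-6.39311281e-01  3.17128518e-01  1.69359819e+00 -2.83554864e-04
  1.13127310e+00 -1.15677410e+00]
```

```bash
cat >> h.py <<'E'
def disc(im,uv0,rng=30,f=6,name=None):
    u0,v0=int(uv0[0]-rng),int(uv0[1]-rng)
    c=cv2.resize(im[v0:v0+2*rng,u0:u0+2*rng],None,fx=f,fy=f,interpolation=cv2.INTER_CUBIC)
    save(name,np.clip(c.astype(float)*1.5,0,255).astype(np.uint8)); print(name,'origin',u0,v0,'scale',f)
E
python3 - <<'E'
from h import *
s=status.sense(); print(s['eef_pos'],s['tcp_rot'],s['qvel'])
C=cam('wrist'); im=viewer.grab_frame('wrist')
np.savez('w2.npz',K=C[0],t=C[1],M=C[2],p=s['eef_pos'],r=s['tcp_rot'])
disc(im,(318,172),40,8,'w2c')
for d in viewer.cut_out('cartridge_mid','wrist')[:4]: print(d['p'],d['extent'])
E
```

```text
[ 481.82443581 -356.45727671  249.63115579] [-3.14132310e+00  3.98677808e-04  5.17583578e-01] [ 0.03484012 -0.03325993  0.04630015  0.00958918  0.00456502  0.00037839]
w2c origin 278 132 scale 8
0.81 [297.5, 157.4, 33.4, 39.0]
0.76 [346.7, 86.5, 35.4, 39.0]
0.64 [346.5, 206.4, 31.4, 49.1]
```

View pics/w2c.png

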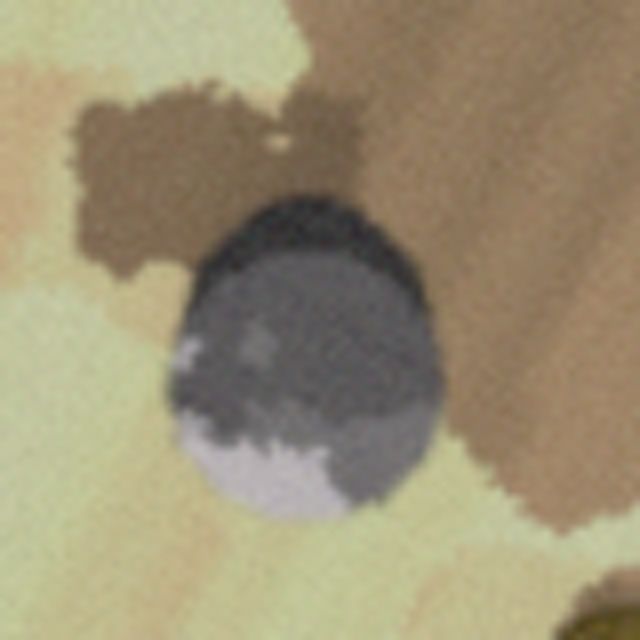

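```bash
python3 - <<'E'
from h import *
z=np.load('w2.npz'); C=(z['K'],z['t'],z['M'])
p=onz(C,(278+307/8-.5,132+386/8-.5),80,True); print(p)
rel((p[0],p[1],120),(np.pi,0,0.518)); rel((p[0],p[1],58),(np.pi,0,0.518))
E
```

```text
[ 480.6112919  -355.04627929   80.        ]
t 3.13 pos [ 481.5 -354.4  249.9] rot [-3.141  0.     0.52 ] F [0.2 0.9 0.2] op 0.995
SHIFT [-0.0011  0.0002  0.1299] TURN [-0.001  0.     0.002] dist 0.13
t 3.13 pos [ 481.5 -354.4  249.9] rot [-3.141  0.     0.52 ] F [0.2 0.9 0.2] op 0.995
SHIFT [-0.0011  0.0003  0.1919] TURN [-0.001  0.     0.002] dist 0.192
```

Call:
send_rows --plan '[[[-0.001,0,0.04],[0,0,0],1],[[-0.001,0,0.08],[0,0,0],1],[[-0.001,0,0.11],[0,0,0],1],[[-0.001,0,0.13],[0,0,0],1],[[-0.001,0,0.13],[0,0,0],1]]'

```text
clock: 3.55
eef_pos: [478.2, -351.5, 116.1]
tcp_rot: [-3.134, 0.003, 0.522]
contact_force: [-0.7, 0.6, -0.3]
opening: 1.0
```

```bash
python3 - <<'E'
from h import *
viewer.grab_frame('top');s=status.sense(); print(s['eef_pos'],s['tcp_rot'])
C=cam('wrist'); im=viewer.grab_frame('wrist'); save('w3',im)
print(projf(C,[[480.6,-355,80]]))
rel((480.6,-355,63),(np.pi,0,0.518))
E
```

```text
[ 479.38740858 -352.55927883  118.52704098] [-3.13681702e+00  1.99350814e-03  5.21467760e-01]
[[315.11560716 239.18765885]]
t 3.65 pos [ 480.6 -353.7  120.3] rot [-3.14e+00  1.00e-03  5.21e-01] F [-0.5  0.6 -0.3] op 0.996
SHIFT [-0.0006  0.0013  0.0573] TURN [-0.002  0.001  0.003] dist 0.057
```

View pics/w3.png

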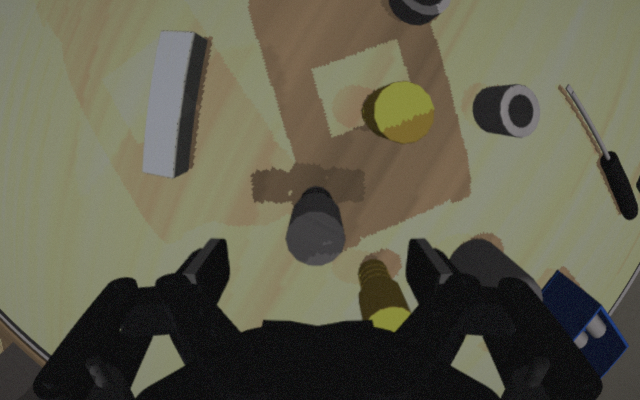

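The cartridge top shows at about (315,238), matching the prediction of (315,239). It sits centred between the fingers, so I'm descending.

Call:
send_rows --plan '[[[-0.001,0.001,0.015],[0,0,0],1],[[-0.001,0.001,0.03],[0,0,0],1],[[-0.001,0.001,0.045],[0,0,0],1],[[-0.001,0.001,0.057],[-0.002,0,0],1],[[-0.001,0.001,0.057],[-0.002,0,0],1]]'

```text
clock: 4.07
eef_pos: [480.0, -354.4, 63.0]
tcp_rot: [-3.141, 0.001, 0.522]
contact_force: [-0.3, 0.4, -0.2]
opening: 0.997
```

Call:
send_rows --plan '[[[0,0,0],[0,0,0],0.4],[[0,0,0],[0,0,0],0],[[0,0,0],[0,0,0],-0.3],[[0,0,0],[0,0,0],-1],[[0,0,0],[0,0,0],-1]]' --squeeze 40

```text
clock: 4.48
eef_pos: [480.3, -354.8, 63.9]
tcp_rot: [3.141, 0.001, 0.522]
contact_force: [0.1, 0.4, 5.6]
opening: 0.375
```

Call:
send_rows --plan '[[[0,0,0],[0,0,0],-1],[[0,0,0],[0,0,0],-1],[[0,0,0],[0,0,0],-1],[[0,0,0],[0,0,0],-1],[[0,0,0],[0,0,0],-1]]' --squeeze 40

```text
clock: 4.9
eef_pos: [480.3, -354.8, 64.0]
tcp_rot: [3.141, 0.001, 0.522]
contact_force: [-0.1, 0.3, 0.1]
opening: 0.375
```

Call:
send_rows --plan '[[[0,0,-0.01],[0,0,0],-1],[[0,0,-0.045],[0,0,0],-1],[[0,0,-0.08],[0,0,0],-1],[[0,0,-0.11],[0,0,0],-1],[[0,0,-0.136],[0,0,0],-1]]'

```text
clock: 5.32
eef_pos: [480.4, -354.7, 202.5]
tcp_rot: [3.14, 0.0, 0.522]
contact_force: [-0.5, -1.1, -3.5]
opening: 0.375
```

```bash
python3 - <<'E'
from h import *
rel((434,115,200),(np.pi,0,1.493))
im=viewer.grab_frame('wrist'); save('w4',im)
E
```

```text
t 5.32 pos [ 480.4 -354.7  202.5] rot [3.14  0.    0.522] F [-0.5 -1.1 -3.5] op 0.375
SHIFT [ 0.1939 -0.4303  0.0017] TURN [ 0.002  0.001 -0.971] dist 0.472
```

View pics/w4.png

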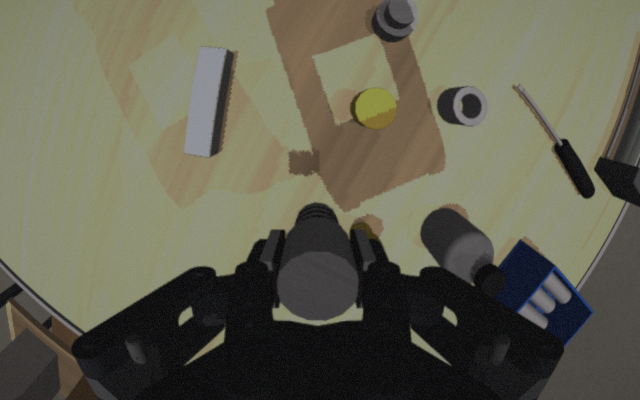

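The cartridge hangs upright between the pads, its top at about (318,285). Next I carry it to a viewing pose beside the press.

Call:
send_rows --plan '[[[0.012,-0.026,0],[0,0,0],-1],[[0.028,-0.062,0],[0,0,0],-1],[[0.044,-0.098,0.001],[0,0,0],-1],[[0.06,-0.133,0.001],[0,0,0],-1],[[0.075,-0.168,0.002],[0,0,0],-1]]'

```text
clock: 5.78
eef_pos: [462.9, -171.4, 204.6]
tcp_rot: [3.134, -0.003, 0.521]
contact_force: [0.0, 1.1, -3.8]
opening: 0.378
```

Call:
send_rows --plan '[[[0.016,-0.035,0],[0,0,-0.1],-1],[[0.032,-0.07,0],[0,0,-0.2],-1],[[0.047,-0.105,0],[0,0,-0.3],-1],[[0.062,-0.14,0],[0,0,-0.4],-1],[[0.078,-0.174,0],[0,0,-0.5],-1]]'

```text
clock: 6.2
eef_pos: [442.9, 20.0, 203.7]
tcp_rot: [3.133, 0.001, 1.026]
contact_force: [1.1, 0.7, -3.1]
opening: 0.373
```

```bash
python3 - <<'E'
from h import *
rel((434,115,200),(np.pi,0,1.493))
E
```

```text
t 6.2 pos [442.9  20.  203.7] rot [3.133e+00 1.000e-03 1.026e+00] F [ 1.1  0.7 -3.1] op 0.373
SHIFT [ 0.0767 -0.0569  0.0031] TURN [ 0.008  0.003 -0.467] dist 0.095
```

Call:
send_rows --plan '[[[0.022,-0.017,0.001],[0.002,0.001,-0.11],-1],[[0.045,-0.034,0.002],[0.004,0.001,-0.22],-1],[[0.064,-0.047,0.003],[0.006,0.002,-0.33],-1],[[0.077,-0.057,0.003],[0.008,0.003,-0.42],-1],[[0.077,-0.057,0.003],[0.008,0.003,-0.467],-1]]'

```text
clock: 6.62
eef_pos: [433.5, 117.9, 200.3]
tcp_rot: [-3.141, -0.001, 1.5]
contact_force: [1.2, -0.1, -4.3]
opening: 0.371
```

Call:
send_rows --plan '[[[0,0,0],[0,0,0],-1],[[0,0,0],[0,0,0],-1],[[0,0,0],[0,0,0],-1],[[0,0,0],[0,0,0],-1],[[0,0,0],[0,0,0],-1]]'

```text
clock: 7.03
eef_pos: [433.5, 117.5, 200.3]
tcp_rot: [-3.141, -0.001, 1.498]
contact_force: [-0.6, 1.2, -2.9]
opening: 0.369
```

```bash
python3 - <<'E'
from h import *
s=status.sense(); print(s['eef_pos'],s['tcp_rot'],np.abs(s['qvel']).max())
C=cam('wrist'); im=viewer.grab_frame('wrist'); save('w5',im)
np.savez('w5.npz',K=C[0],t=C[1],M=C[2],p=s['eef_pos'],r=s['tcp_rot'])
print(projf(C,[[494,110,45]]))
for l in ['pocket','clamp_plate']:
  for d in viewer.cut_out(l,'wrist')[:2]: print(l,d['p'],d['extent'])
E
```

```text
[433.5076476  117.45753829 200.30576543] [-3.14088626e+00 -7.44319389e-04  1.49846544e+00] 0.002967929819727873
[[313.17325649 244.90734474]]
pocket 0.94 [249.1, 180.8, 133.7, 136.8]
pocket 0.37 [74.6, 272.7, 35.9, 37.3]
```

View pics/w5.png

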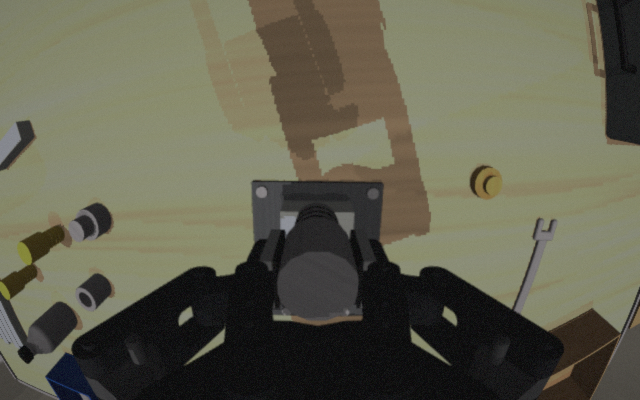

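The held cartridge hides the pocket in this view, because image-up is towards the robot. I'm moving directly above it instead, where the mouth should show at about v≈185.

```bash
python3 - <<'E'
from h import *
rel((494,110.5,210),(np.pi,0,1.493))
E
```

```text
t 7.18 pos [433.5 117.6 200.3] rot [-3.141e+00 -1.000e-03  1.499e+00] F [ 0.1 -0.  -2.5] op 0.377
SHIFT [-0.0028  0.0608 -0.0098] TURN [-0.001 -0.001  0.006] dist 0.062
```

Call:
send_rows --plan '[[[-0.001,0.015,-0.005],[0,0,0],-1],[[-0.001,0.032,-0.01],[0,0,0],-1],[[-0.002,0.048,-0.01],[0,0,0],-1],[[-0.003,0.06,-0.01],[-0.001,-0.001,0.006],-1],[[-0.003,0.061,-0.01],[-0.001,-0.001,0.006],-1]]'

```text
clock: 7.6
eef_pos: [496.3, 110.0, 210.4]
tcp_rot: [3.14, 0.0, 1.492]
contact_force: [-0.8, 0.6, -2.9]
opening: 0.371
```

Call:
send_rows --plan '[[[0,0,0],[0,0,0],-1],[[0,0,0],[0,0,0],-1],[[0,0,0],[0,0,0],-1],[[0,0,0],[0,0,0],-1],[[0,0,0],[0,0,0],-1]]'

```text
clock: 8.02
eef_pos: [495.7, 110.0, 210.3]
tcp_rot: [3.14, 0.0, 1.492]
contact_force: [-0.1, 0.1, -3.4]
opening: 0.369
```

```bash
python3 - <<'E'
from h import *
s=status.sense(); print(s['eef_pos'],s['tcp_rot'],np.abs(s['qvel']).max())
C=cam('wrist'); im=viewer.grab_frame('wrist'); save('w6',im)
np.savez('w6.npz',K=C[0],t=C[1],M=C[2],p=s['eef_pos'],r=s['tcp_rot'])
u=projf(C,[[494,110,45]])[0]; print(u)
disc(im,u,50,7,'w6c')
E
```

```text
[495.72905553 109.99937118 210.3218805 ] [3.13997184e+00 6.81186880e-05 1.49184407e+00] 0.0031219052899915355
[316.22909306 179.38417962]
w6c origin 266 129 scale 7
```

View pics/w6.png

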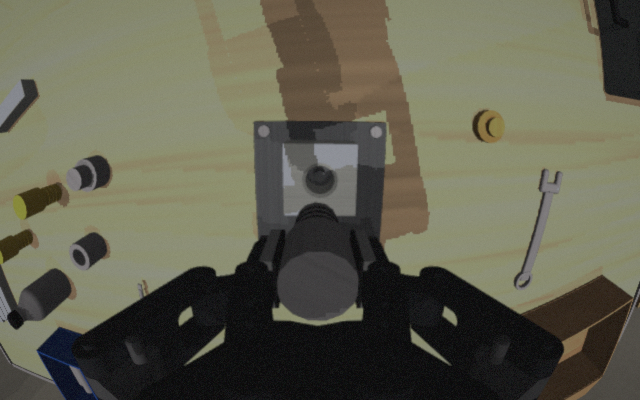

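View pics/w6c.png

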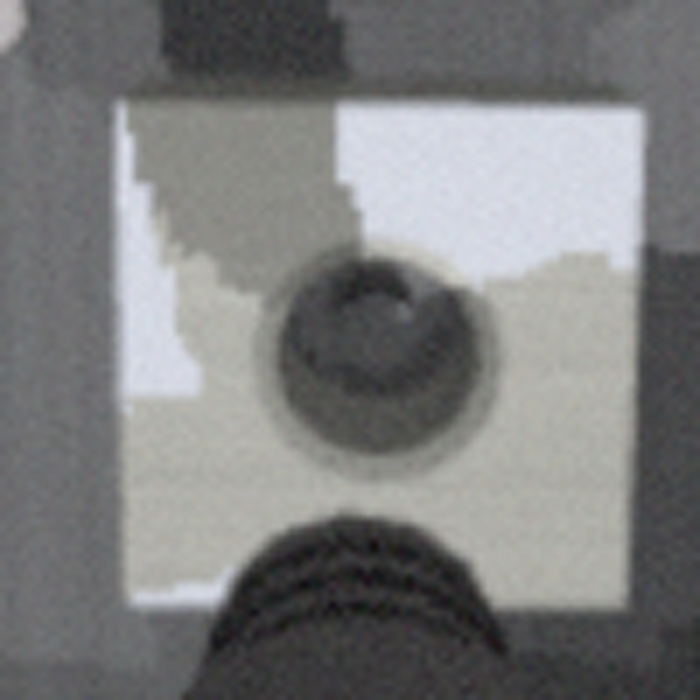

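```bash
python3 - <<'E'
from h import *
z=np.load('w6.npz'); C=(z['K'],z['t'],z['M'])
px=lambda p:(266+(p[0]+.5)/7-.5,129+(p[1]+.5)/7-.5)
print('hole',onz(C,px((378,360)),45,True))
cs=np.array([onz(C,px(p),45,True) for p in [(116,100),(645,105),(628,608),(128,607)]]); print(cs.round(1),cs.mean(0))
for a,b in [(0,3),(1,2)]: d=cs[b]-cs[a]; print(np.arctan2(d[1],d[0]),np.linalg.norm(d))
# project predicted cartridge rings
p=z['p']; M=R.from_euler('xyz',z['r']).as_matrix()
th=np.linspace(0,2*np.pi,73)
im=cv2.imread('pics/w6.png'); 
for (r,h,col) in [(17,-17+0,(0,0,255)),(17,23,(0,255,0)),(13,63,(255,0,0)),(10,64,(255,255,0))]:
    P=p+ (np.c_[r*np.cos(th),r*np.sin(th),np.full(73,h)])@M.T
    q=projf(C,P)
    cv2.polylines(im,[np.round(q*16).astype(np.int32)],True,col,1,shift=4)
P=np.c_[494+17*np.cos(th),110+17*np.sin(th),np.full(73,45)]
cv2.polylines(im,[np.round(projf(C,P)*16).astype(np.int32)],True,(0,255,255),1,shift=4)
cv2.imwrite('pics/w6o.png',cv2.resize(im[120:330,240:400],None,fx=3.5,fy=3.5,interpolation=cv2.INTER_CUBIC)[:,:])
E
```

```text
hole [494.84532861 113.09910141  45.        ]
[[456.8  81.3  45. ]
 [463.  151.1  45. ]
 [533.  145.3  45. ]
 [527.3  75.5  45. ]] [495.01526276 113.29393355  45.        ]
-0.08248327175614899 70.71725919071956
-0.0835605209295301 70.27009374987128
```

View pics/w6o.png

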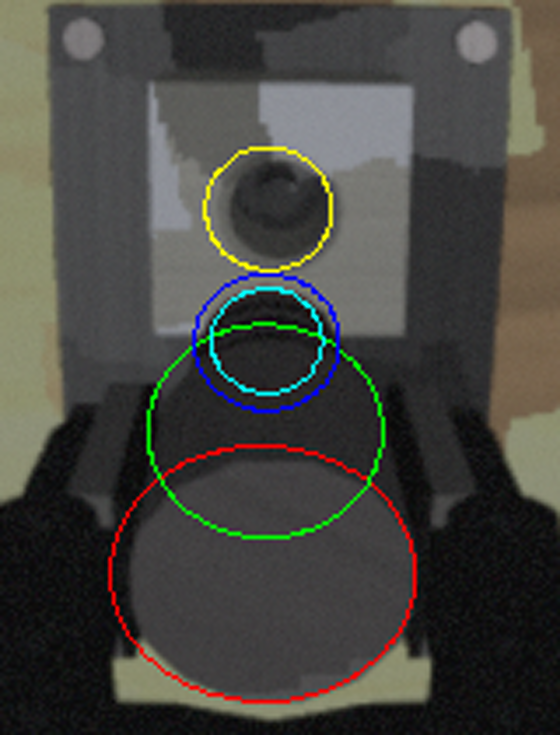

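```bash
python3 - <<'E'
from h import *
rel((494.3,112.2,125),(np.pi,0,1.488))
E
```

```text
t 8.07 pos [495.9 110.  210.4] rot [3.14  0.    1.492] F [-0.2  0.  -3.5] op 0.375
SHIFT [ 0.0021 -0.0019  0.0854] TURN [0.002 0.    0.004] dist 0.085
```

Call:
send_rows --plan '[[[0.001,-0.001,0.02],[0,0,0],-1],[[0.002,-0.002,0.045],[0,0,0],-1],[[0.002,-0.002,0.07],[0.001,0,0.002],-1],[[0.002,-0.002,0.085],[0.002,0,0.004],-1],[[0.002,-0.002,0.085],[0.002,0,0.004],-1]]'

```text
clock: 8.48
eef_pos: [491.9, 111.8, 122.6]
tcp_rot: [-3.136, 0.002, 1.488]
contact_force: [-1.2, -1.3, -4.6]
opening: 0.376
```

Call:
send_rows --plan '[[[0,0,0],[0,0,0],-1],[[0,0,0],[0,0,0],-1],[[0,0,0],[0,0,0],-1],[[0,0,0],[0,0,0],-1],[[0,0,0],[0,0,0],-1]]'

```text
clock: 8.9
eef_pos: [492.5, 111.9, 123.5]
tcp_rot: [-3.138, 0.001, 1.488]
contact_force: [0.1, 0.3, -2.8]
opening: 0.374
```

```bash
cat > ov.py <<'E'
from h import *
def go(name,hx=494.3,hy=112.2,ox=0,oy=0,h0=64):
    s=status.sense(); print(s['eef_pos'],s['tcp_rot'],s['contact_force'])
    C=cam('wrist'); im=viewer.grab_frame('wrist'); save(name,im)
    np.savez(name+'.npz',K=C[0],t=C[1],M=C[2],p=s['eef_pos'],r=s['tcp_rot'])
    p=s['eef_pos']; M=R.from_euler('xyz',s['tcp_rot']).as_matrix(); th=np.linspace(0,2*np.pi,73)
    u0=projf(C,[[hx,hy,45]])[0]
    a=cv2.cvtColor(im,cv2.COLOR_RGB2BGR)[100:340,230:410]; a=cv2.resize(a,None,fx=4,fy=4,interpolation=cv2.INTER_CUBIC)[:,:]
    a=np.clip(a.astype(float)*1.6,0,255).astype(np.uint8)
    def poly(P,col):
        q=(projf(C,P)-[230,100]+.5)*4-.5
        cv2.polylines(a,[np.round(q*16).astype(np.int32)],True,col,1,shift=4)
    for (r,h,col) in [(17,h0-80,(0,0,255)),(13,h0-3,(255,0,0))]:
        poly(p+np.array([ox,oy,0])+(np.c_[r*np.cos(th),r*np.sin(th),np.full(73,h)])@M.T,col)
    poly(np.c_[hx+17*np.cos(th),hy+17*np.sin(th),np.full(73,45)],(0,255,255))
    cv2.imwrite('pics/'+name+'o.png',cv2.resize(a,None,fx=.62,fy=.62,interpolation=cv2.INTER_AREA))
E
python3 - <<'E'
from ov import *
go('w7',494.9,113.0)
E
```

```text
[492.53811956 111.89535953 123.50204676] [-3.13796412e+00  1.08434281e-03  1.48793595e+00] [ 0.14031089  0.25206196 -2.79030102]
```

View pics/w7o.png

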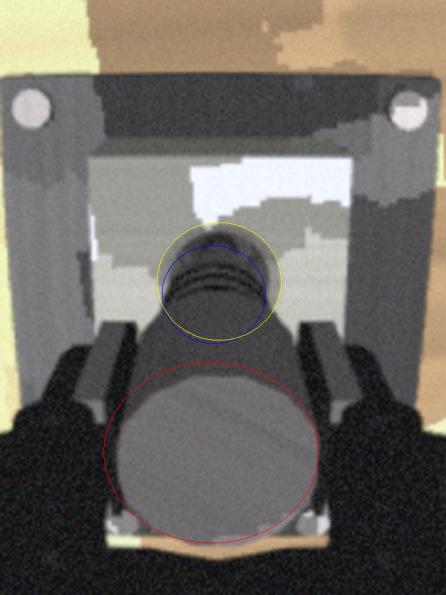

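```bash
python3 - <<'E'
from h import *
rel((494.3,112.3,113),(np.pi,0,1.488))
E
```

```text
t 8.95 pos [492.4 111.9 123.3] rot [-3.138e+00  1.000e-03  1.488e+00] F [ 0.3 -0.4 -4. ] op 0.374
SHIFT [0.0006 0.0019 0.0103] TURN [-0.004  0.001 -0.   ] dist 0.011
```

Call:
send_rows --plan '[[[0.0005,0.002,0.004],[-0.002,0,0],-1],[[0.0005,0.002,0.008],[-0.004,0.001,0],-1],[[0.0005,0.002,0.01],[-0.004,0.001,0],-1],[[0.0005,0.002,0.01],[-0.004,0.001,0],-1],[[0.0005,0.002,0.01],[-0.004,0.001,0],-1]]'

```text
clock: 9.37
eef_pos: [494.1, 112.1, 113.0]
tcp_rot: [-3.141, 0.0, 1.488]
contact_force: [0.1, -0.1, -3.6]
opening: 0.374
```

```bash
python3 - <<'E'
from ov import *
go('w8',494.9,113.0)
im=viewer.grab_frame('scene'); c=im[120:230,280:400]
save('s8',np.clip(cv2.resize(c,None,fx=6,fy=6,interpolation=cv2.INTER_CUBIC).astype(float)*1.5,0,255).astype(np.uint8))
E
```

```text
[494.12138595 112.12644637 113.00414746] [-3.14093235e+00  3.93536734e-04  1.48791408e+00] [ 0.09809657 -0.11148652 -3.64915953]
```

View pics/w8o.png

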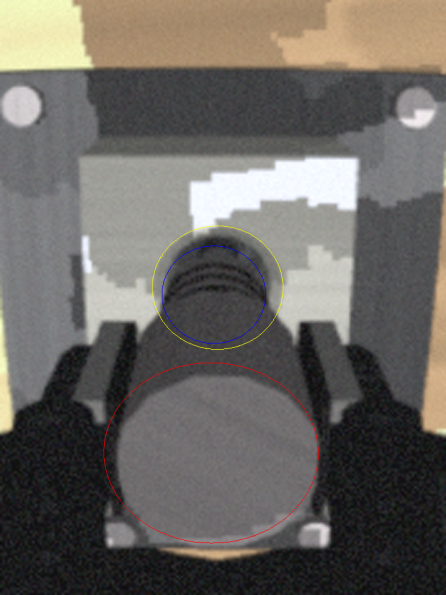

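View pics/s8.png

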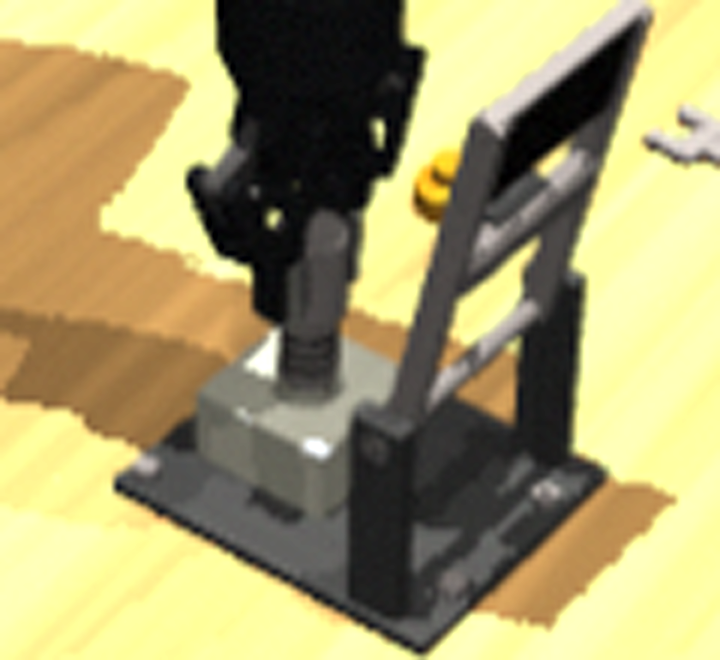

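The foot sits over the mouth in both views. I'm lowering it gently.

Call:
send_rows --plan '[[[0,0,0.001],[0,0,0],-1],[[0,0,0.002],[0,0,0],-1],[[0,0,0.003],[0,0,0],-1],[[0,0,0.004],[0,0,0],-1],[[0,0,0.005],[0,0,0],-1]]'

```text
clock: 9.88
eef_pos: [494.4, 112.2, 108.2]
tcp_rot: [-3.142, 0.0, 1.488]
contact_force: [-0.4, -0.2, -3.4]
opening: 0.379
```

Call:
send_rows --plan '[[[0,0,0.001],[0,0,0],-1],[[0,0,0.002],[0,0,0],-1],[[0,0,0.003],[0,0,0],-1],[[0,0,0.004],[0,0,0],-1],[[0,0,0.005],[0,0,0],-1]]'

```text
clock: 10.3
eef_pos: [494.2, 112.2, 103.0]
tcp_rot: [-3.141, 0.0, 1.488]
contact_force: [-1.7, 0.3, -3.2]
opening: 0.373
```

Call:
send_rows --plan '[[[0,0,0.001],[0,0,0],-1],[[0,-0.0003,0.002],[0,0,0],-1],[[0,-0.0003,0.003],[0,0,0],-1],[[0,-0.0003,0.004],[0,0,0],-1],[[0,-0.0003,0.004],[0,0,0],-1]]'

```text
clock: 10.72
eef_pos: [493.9, 112.2, 98.8]
tcp_rot: [-3.141, 0.0, 1.488]
contact_force: [0.9, -0.4, -3.2]
opening: 0.374
```

Call:
send_rows --plan '[[[0,0,0.001],[0,0,0],-1],[[0,0,0.002],[0,0,0],-1],[[0,0,0.003],[0,0,0],-1],[[0,0,0.004],[0,0,0],-1],[[0,0,0.004],[0,0,0],-1]]'

```text
clock: 11.13
eef_pos: [493.7, 112.2, 94.6]
tcp_rot: [-3.141, 0.0, 1.488]
contact_force: [0.5, 0.9, -3.2]
opening: 0.375
```

Call:
send_rows --plan '[[[0,0,0.0008],[0,0,0],-1],[[0,0,0.0016],[0,0,0],-1],[[0,0,0.0024],[0,0,0],-1],[[0,0,0.003],[0,0,0],-1],[[0,0,0.003],[0,0,0],-1]]'

```text
clock: 11.55
eef_pos: [493.7, 112.1, 91.5]
tcp_rot: [-3.141, 0.0, 1.488]
contact_force: [-0.1, -0.4, -3.1]
opening: 0.376
```

Call:
send_rows --plan '[[[0,0,0.0003],[0,0,0],-1],[[0,0,0.0006],[0,0,0],-1],[[0,0,0.0008],[0,0,0],-1],[[0,0,0.0008],[0,0,0],-1],[[0,0,0.0008],[0,0,0],-1]]'

```text
clock: 11.97
eef_pos: [493.7, 112.1, 90.7]
tcp_rot: [-3.141, 0.0, 1.488]
contact_force: [0.1, 0.5, -2.5]
opening: 0.371
```

Call:
send_rows --plan '[[[0,0,0.0002],[0,0,0],-1],[[0,0,0.0004],[0,0,0],-1],[[0,0,0.0005],[0,0,0],-1],[[0,0,0.0005],[0,0,0],-1],[[0,0,0.0005],[0,0,0],-1]]'

```text
clock: 12.38
eef_pos: [493.7, 112.1, 90.2]
tcp_rot: [-3.141, 0.0, 1.488]
contact_force: [-0.3, 0.3, -3.1]
opening: 0.376
```

Call:
send_rows --plan '[[[0,0,0.0002],[0,0,0],-1],[[0,0,0.0004],[0,0,0],-1],[[0,0,0.0005],[0,0,0],-1],[[0,0,0.0005],[0,0,0],-1],[[0,0,0.0005],[0,0,0],-1]]'

```text
clock: 12.8
eef_pos: [493.8, 112.1, 89.9]
tcp_rot: [-3.141, 0.0, 1.488]
contact_force: [-0.8, -0.8, 1.8]
opening: 0.371
```

Call:
send_rows --plan '[[[0,0,0],[0,0,0],-0.2],[[0,0,0],[0,0,0],-0.1],[[0,0,0],[0,0,0],0.1],[[0,0,0],[0,0,0],0.3],[[0,0,0],[0,0,0],0.5]]'

```text
clock: 13.22
eef_pos: [493.9, 112.2, 89.9]
tcp_rot: [-3.141, 0.0, 1.488]
contact_force: [0.3, -0.4, 0.0]
opening: 0.744
```

Call:
send_rows --plan '[[[0,0,0],[0,0,0],0.5],[[0,0,0],[0,0,0],0.5],[[0,0,0],[0,0,0],0.5],[[0,0,0],[0,0,0],0.5],[[0,0,0],[0,0,0],0.5]]'

```text
clock: 13.63
eef_pos: [493.9, 112.2, 89.9]
tcp_rot: [-3.141, 0.0, 1.488]
contact_force: [0.2, -0.2, -0.1]
opening: 0.75
```

```bash
python3 - <<'E'
from ov import *
go('w9',494.3,112.2)
im=viewer.grab_frame('scene'); c=im[120:230,280:400]
save('s9',np.clip(cv2.resize(c,None,fx=6,fy=6,interpolation=cv2.INTER_CUBIC).astype(float)*1.5,0,255).astype(np.uint8))
E
```

```text
[493.85239382 112.16921517  89.87553364] [-3.14095305e+00  3.81172294e-04  1.48795427e+00] [ 0.16570114 -0.17965768 -0.07512474]
```

View pics/w9o.png

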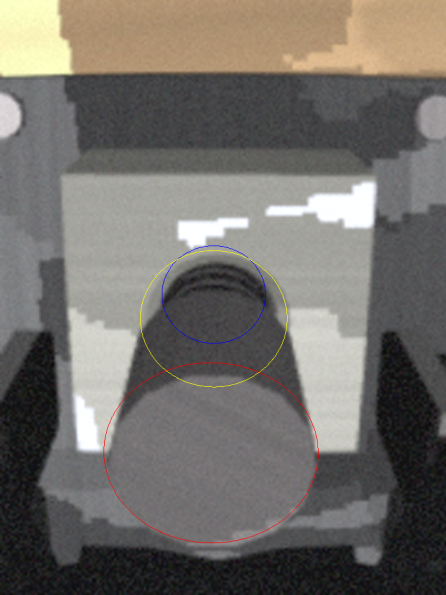

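View pics/s9.png

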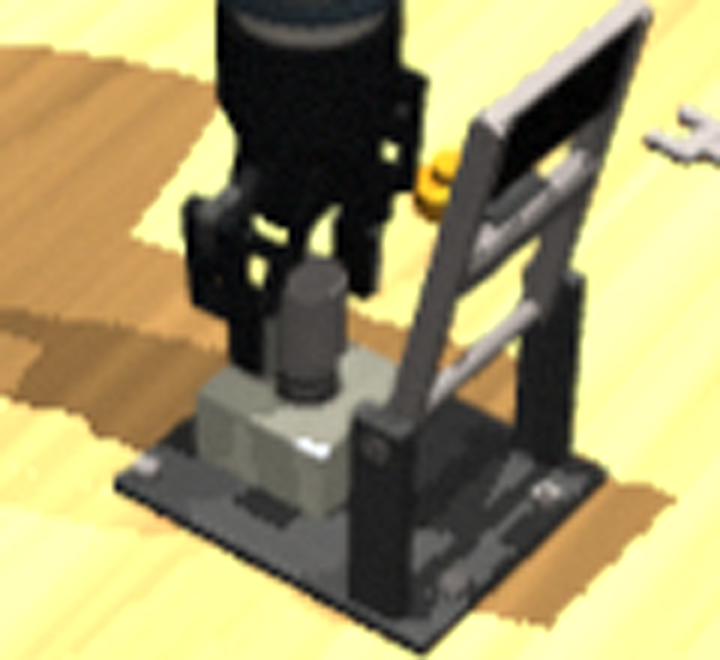

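The cartridge now stands in the pocket, released. Next I work out the clamp angle and plan the route around behind the plate.

```bash
cat >> h.py <<'E'
YP=-0.083; PK=np.array([494.2,112.2,45.]); EX=np.array([np.cos(YP),np.sin(YP),0]); EY=np.array([-np.sin(YP),np.cos(YP),0]); EZ=np.array([0,0,1.])
HG=PK+85*EX+55*EZ
def cp(t,rad,w,n): # point on clamp: radial, along hinge, normal offset(outer +)
    return HG+rad*(-np.cos(t)*EX+np.sin(t)*EZ)+w*EY+n*(np.sin(t)*EX+np.cos(t)*EZ)
E
python3 - <<'E'
from h import *
S=cam('scene');T=cam('top')
for t in [1.7,1.75,1.8,1.85,1.9,1.95]:
    a=[cp(t,170,w,n) for w in(-52,52) for n in (-5,5)]
    print(t,proj(S,a).round(1).tolist(),proj(T,a).round(1).tolist(),cp(t,170,0,5).round(0))
E
```

```text
1.7 [[353.5, 135.4], [357.2, 137.5], [379.7, 114.8], [383.3, 116.7]] [[308.9, 163.8], [309.1, 160.0], [265.3, 161.6], [265.7, 157.8]] [606. 103. 268.]
1.75 [[356.6, 137.1], [360.3, 139.4], [382.7, 116.4], [386.3, 118.5]] [[309.1, 160.5], [309.4, 156.8], [265.6, 158.3], [266.0, 154.6]] [614. 102. 266.]
1.8 [[359.7, 139.0], [363.4, 141.5], [385.8, 118.1], [389.3, 120.4]] [[309.3, 157.4], [309.6, 153.8], [266.0, 155.2], [266.4, 151.6]] [622. 102. 264.]
1.85 [[362.9, 141.1], [366.5, 143.8], [388.8, 120.1], [392.3, 122.5]] [[309.5, 154.3], [309.8, 150.9], [266.3, 152.1], [266.8, 148.7]] [630. 101. 262.]
1.9 [[365.9, 143.3], [369.5, 146.1], [391.7, 122.1], [395.2, 124.7]] [[309.7, 151.4], [310.0, 148.1], [266.7, 149.2], [267.1, 145.9]] [638. 100. 259.]
1.95 [[369.0, 145.7], [372.5, 148.7], [394.7, 124.3], [398.0, 127.1]] [[309.9, 148.5], [310.2, 145.4], [267.1, 146.4], [267.5, 143.2]] [646. 100. 256.]
```

Call:
send_rows --plan '[[[0,0,-0.03],[0,0,0],0.5],[[0,0,-0.065],[0,0,0],0.5],[[0,0,-0.1],[0,0,0],0.5],[[0,0,-0.14],[0,0,0],0.5],[[0,0,-0.18],[0,0,0],0.5]]'

```text
clock: 14.15
eef_pos: [493.4, 112.1, 271.6]
tcp_rot: [-3.14, 0.001, 1.488]
contact_force: [0.8, -0.7, 0.2]
opening: 0.754
```

```bash
python3 - <<'E'
from h import *
rel((494,112,340),(np.pi,0,1.488))
im=viewer.grab_frame('scene'); c=im[100:240,280:400]
save('s10',np.clip(cv2.resize(c,None,fx=5,fy=5,interpolation=cv2.INTER_CUBIC).astype(float)*1.5,0,255).astype(np.uint8))
E
```

```text
t 14.15 pos [493.4 112.1 271.6] rot [-3.140e+00  1.000e-03  1.488e+00] F [ 0.8 -0.7  0.2] op 0.754
SHIFT [-0.0001  0.0006 -0.0684] TURN [-0.001  0.001 -0.   ] dist 0.068
```

View pics/s10.png

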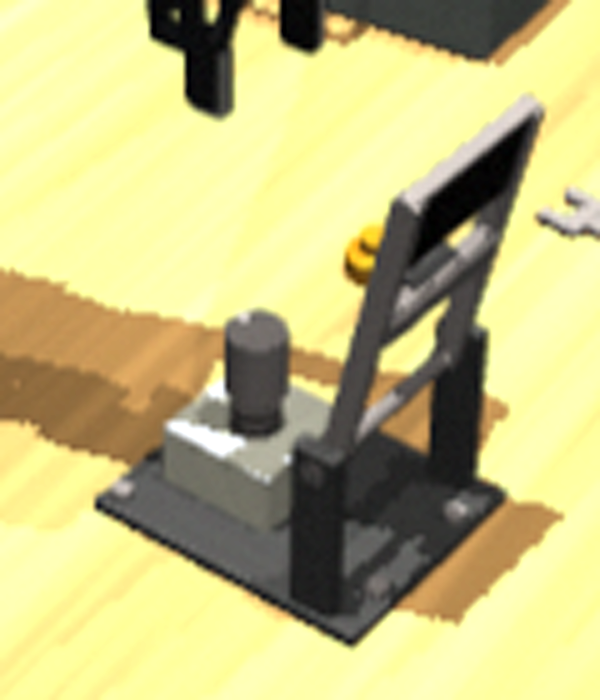

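Call:
send_rows --plan '[[[0,0,-0.035],[0,0,0],0],[[0,0,-0.07],[0,0,0],-0.5],[[0,0.035,-0.075],[0,0,0],-1],[[0,0.075,-0.075],[0,0,0],-1],[[0,0.115,-0.075],[0,0,0],-1]]'

```text
clock: 14.62
eef_pos: [612.4, 103.3, 357.5]
tcp_rot: [3.129, -0.004, 1.489]
contact_force: [0.3, 0.4, -0.1]
opening: 0.04
```

```bash
python3 - <<'E'
from h import *
q=HG+95*EX; print(q,HG)
rel((q[0],q[1],345),(np.pi,0,np.pi/2+YP)); rel((q[0],q[1],262),(np.pi,0,np.pi/2+YP))
E
```

```text
[673.58034586  97.2771477  100.        ] [578.90738554 105.15309753 100.        ]
t 14.62 pos [612.4 103.3 357.5] rot [ 3.129 -0.004  1.489] F [ 0.3  0.4 -0.1] op 0.04
SHIFT [-0.001   0.0613  0.0133] TURN [ 0.012 -0.004  0.001] dist 0.063
t 14.62 pos [612.4 103.3 357.5] rot [ 3.129 -0.004  1.489] F [ 0.3  0.4 -0.1] op 0.04
SHIFT [-0.0013  0.0602  0.0963] TURN [ 0.012 -0.004  0.001] dist 0.114
```

Call:
send_rows --plan '[[[0,0.025,0],[0.006,-0.002,0],-1],[[-0.001,0.055,0.01],[0.012,-0.004,0],-1],[[-0.001,0.062,0.03],[0.012,-0.004,0],-1],[[-0.001,0.061,0.065],[0.012,-0.004,0],-1],[[-0.001,0.06,0.096],[0.012,-0.004,0.001],-1]]'

```text
clock: 15.03
eef_pos: [674.1, 97.4, 260.7]
tcp_rot: [3.14, 0.0, 1.487]
contact_force: [-0.5, -0.1, -0.2]
opening: 0.001
```

```bash
python3 - <<'E'
from h import *
im=viewer.grab_frame('scene'); c=im[60:240,280:420]
save('s11',np.clip(cv2.resize(c,None,fx=4,fy=4,interpolation=cv2.INTER_CUBIC).astype(float)*1.5,0,255).astype(np.uint8))
rel((673,97,262),(np.pi,0,np.pi/2+YP))
E
```

```text
t 15.08 pos [670.4  97.  253.4] rot [-3.133e+00  3.000e-03  1.487e+00] F [-2.9 -0.8 -5.8] op 0.003
SHIFT [ 0.0002  0.0026 -0.0086] TURN [-0.009  0.003 -0.001] dist 0.009
```

View pics/s11.png

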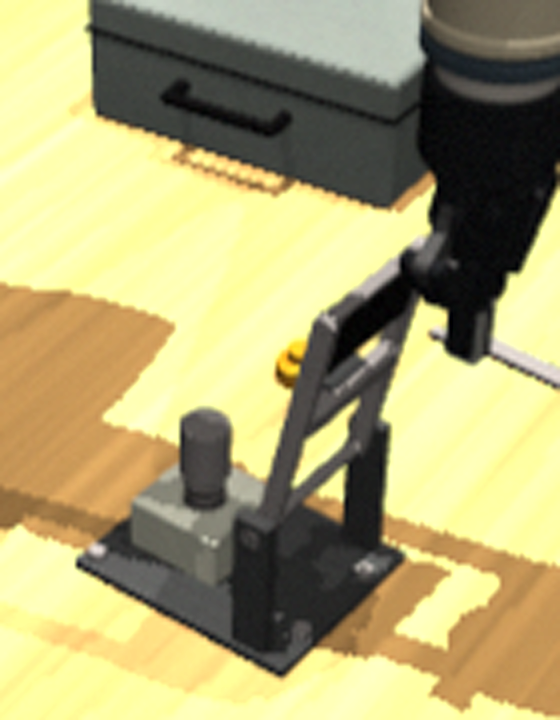

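The closed fingers stand behind the plate, with the tip near (470,350) in the crop and clear of it. Now I push the clamp over.

Call:
send_rows --plan '[[[0,-0.01,-0.008],[-0.009,0.003,0],-1],[[0,-0.025,-0.008],[-0.009,0.003,0],-1],[[0,-0.04,-0.008],[-0.009,0.003,0],-1],[[0,-0.055,-0.009],[-0.009,0.003,0],-1],[[0,-0.07,-0.009],[-0.009,0.003,0],-1]]'

```text
clock: 15.5
eef_pos: [601.3, 103.0, 264.8]
tcp_rot: [3.138, -0.001, 1.487]
contact_force: [2.7, -0.3, 1.9]
opening: 0.0
```

```bash
cat >> h.py <<'E'
def ce():
    s=status.sense(); p=np.array(s['eef_pos'])-HG; print('EX',round(p@EX,1),'EY',round(p@EY,1),'z',round(float(s['eef_pos'][2]),1),'rot',np.round(s['tcp_rot'],3),'F',np.round(s['contact_force'],1),'t',s['clock'])
def crop(name):
    im=viewer.grab_frame('scene'); c=im[60:240,280:420]
    save(name,np.clip(cv2.resize(c,None,fx=4,fy=4,interpolation=cv2.INTER_CUBIC).astype(float)*1.5,0,255).astype(np.uint8))
E
python3 - <<'E'
from h import *
ce(); crop('s12'); ce()
E
```

```text
EX 22.5 EY -0.3 z 264.8 rot [ 3.138e+00 -1.000e-03  1.487e+00] F [ 2.7 -0.3  1.9] t 15.5
EX 19.8 EY -0.4 z 264.6 rot [ 3.141e+00 -1.000e-03  1.487e+00] F [-1.9  0.5 -0.8] t 15.55
```

View pics/s12.png

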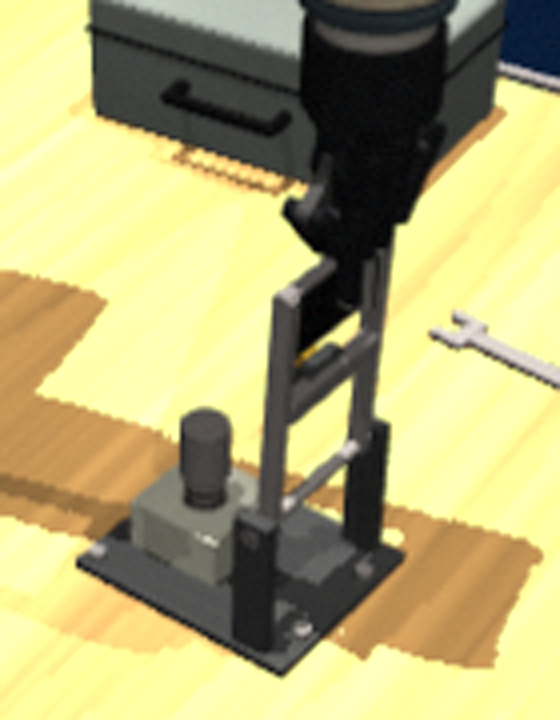

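Call:
send_rows --plan '[[[0,-0.012,-0.001],[0,0,0],-1],[[0,-0.024,-0.001],[0,0,0],-1],[[0,-0.035,0],[0,0,0],-1],[[0,-0.046,0.002],[0,0,0],-1],[[0,-0.057,0.006],[0,0,0],-1]]'

```text
clock: 15.97
eef_pos: [541.4, 108.1, 259.0]
tcp_rot: [3.14, -0.001, 1.487]
contact_force: [0.9, -0.3, 2.1]
opening: -0.001
```

```bash
python3 - <<'E'
from h import *
ce(); crop('s13'); ce()
E
```

```text
EX -37.6 EY -0.2 z 259.0 rot [ 3.140e+00 -1.000e-03  1.487e+00] F [ 0.9 -0.3  2.1] t 15.9667
EX -40.1 EY -0.4 z 257.8 rot [-3.140e+00 -1.000e-03  1.487e+00] F [-0.8 -0.1 -0.7] t 16.0167
```

View pics/s13.png

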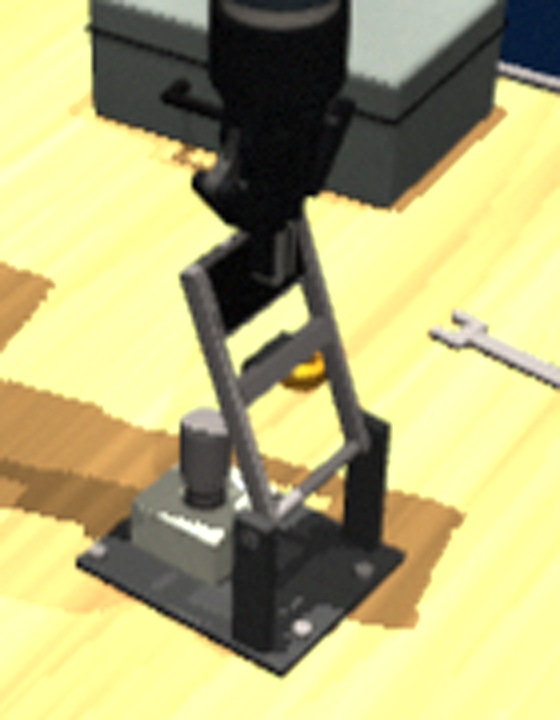

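Call:
send_rows --plan '[[[0,-0.01,0.004],[0,0,0],-1],[[0,-0.02,0.009],[0,0,0],-1],[[0,-0.029,0.015],[0,0,0],-1],[[0,-0.038,0.0215],[0,0,0],-1],[[0,-0.046,0.0285],[0,0,0],-1]]'

```text
clock: 16.43
eef_pos: [491.9, 112.0, 228.8]
tcp_rot: [-3.139, -0.001, 1.487]
contact_force: [0.9, 1.2, 2.5]
opening: 0.003
```

```bash
python3 - <<'E'
from h import *
ce(); crop('s14'); ce()
E
```

```text
EX -87.2 EY -0.4 z 228.8 rot [-3.139e+00 -1.000e-03  1.487e+00] F [0.9 1.2 2.5] t 16.4333
EX -89.4 EY -0.8 z 227.2 rot [-3.136  0.     1.487] F [-1.6 -0.2 -0.3] t 16.4833
```

View pics/s14.png

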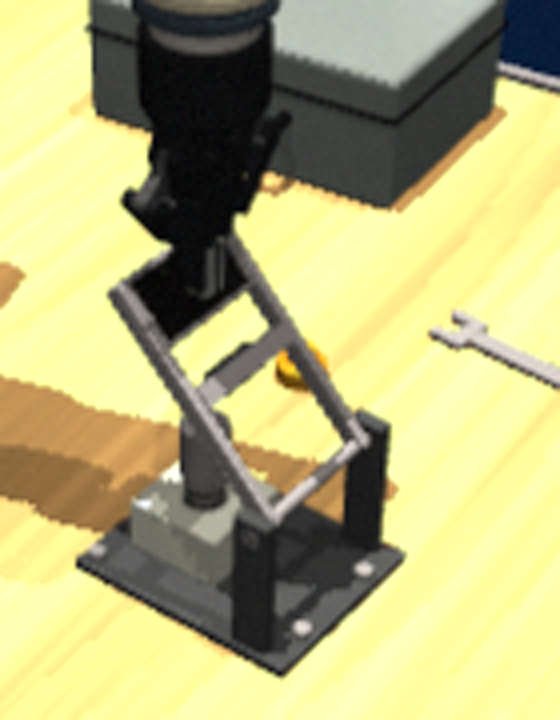

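Call:
send_rows --plan '[[[0,-0.006,0.006],[-0.004,0,0],-1],[[0,-0.012,0.012],[-0.004,0,0],-1],[[0,-0.017,0.0185],[-0.004,0,0],-1],[[0,-0.021,0.025],[-0.004,0,0],-1],[[0,-0.0245,0.031],[-0.004,0,0],-1]]'

```text
clock: 16.9
eef_pos: [464.5, 113.8, 195.6]
tcp_rot: [-3.139, 0.001, 1.487]
contact_force: [-0.9, 0.1, 2.3]
opening: -0.003
```

```bash
python3 - <<'E'
from h import *
ce()
E
```

```text
EX -114.7 EY -0.8 z 195.6 rot [-3.139e+00  1.000e-03  1.487e+00] F [-0.9  0.1  2.3] t 16.9
```

Call:
send_rows --plan '[[[0,-0.0025,0.005],[0,0,0],-1],[[0,-0.005,0.01],[0,0,0],-1],[[0,-0.0075,0.015],[0,0,0],-1],[[0,-0.009,0.019],[0,0,0],-1],[[0,-0.01,0.022],[0,0,0],-1]]'

```text
clock: 17.32
eef_pos: [454.2, 114.6, 173.0]
tcp_rot: [-3.139, 0.001, 1.487]
contact_force: [-0.1, 0.9, 0.9]
opening: 0.001
```

```bash
python3 - <<'E'
from h import *
ce(); crop('s15'); ce()
E
```

```text
EX -125.1 EY -0.9 z 173.0 rot [-3.139e+00  1.000e-03  1.487e+00] F [-0.1  0.9  0.9] t 17.3167
EX -125.4 EY -1.0 z 172.7 rot [-3.138e+00  1.000e-03  1.487e+00] F [-0.3  0.3  0.1] t 17.3667
```

View pics/s15.png

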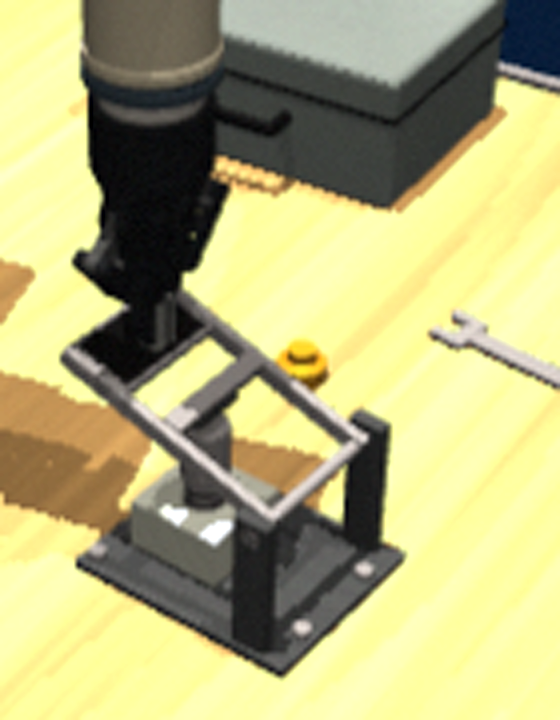

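Call:
send_rows --plan '[[[0,-0.0004,0.001],[-0.003,0,0],-1],[[0,-0.0008,0.002],[-0.003,0,0],-1],[[0,-0.0012,0.003],[-0.003,0,0],-1],[[0,-0.0016,0.004],[-0.003,0,0],-1],[[0,-0.002,0.005],[-0.003,0,0],-1]]'

```text
clock: 17.78
eef_pos: [452.2, 114.8, 167.8]
tcp_rot: [3.141, 0.001, 1.487]
contact_force: [1.9, -0.4, 0.6]
opening: 0.005
```

Call:
send_rows --plan '[[[0,-0.0002,0.0006],[0,0,0],-1],[[0,-0.0004,0.0012],[0,0,0],-1],[[0,-0.0006,0.0018],[0,0,0],-1],[[0,-0.0008,0.0024],[0,0,0],-1],[[0,-0.001,0.003],[0,0,0],-1]]'

```text
clock: 18.2
eef_pos: [451.2, 114.8, 164.8]
tcp_rot: [3.141, 0.001, 1.487]
contact_force: [0.5, 0.2, 0.9]
opening: -0.0
```

Call:
send_rows --plan '[[[0,-0.0001,0.0004],[0,0,0],-1],[[0,-0.0002,0.0008],[0,0,0],-1],[[0,-0.0003,0.0012],[0,0,0],-1],[[0,-0.0004,0.0016],[0,0,0],-1],[[0,-0.0005,0.002],[0,0,0],-1]]'

```text
clock: 18.62
eef_pos: [450.6, 114.9, 162.7]
tcp_rot: [3.141, 0.001, 1.487]
contact_force: [0.2, 1.3, 1.9]
opening: -0.0
```

Call:
send_rows --plan '[[[0,-0.0001,0.0003],[0,0,0],-1],[[0,-0.0001,0.0006],[0,0,0],-1],[[0,-0.0002,0.0009],[0,0,0],-1],[[0,-0.0003,0.0012],[0,0,0],-1],[[0,-0.0004,0.0015],[0,0,0],-1]]'

```text
clock: 19.03
eef_pos: [450.3, 114.9, 161.4]
tcp_rot: [3.141, 0.001, 1.487]
contact_force: [-0.9, -0.4, 5.8]
opening: -0.0
```

Call:
send_rows --plan '[[[0,0,0.0003],[0,0,0],-1],[[0,-0.0001,0.0006],[0,0,0],-1],[[0,-0.0001,0.0009],[0,0,0],-1],[[0,-0.0002,0.0012],[0,0,0],-1],[[0,-0.0002,0.0015],[0,0,0],-1]]'

```text
clock: 19.45
eef_pos: [450.1, 114.9, 160.2]
tcp_rot: [3.141, 0.001, 1.487]
contact_force: [-2.5, -0.8, 7.5]
opening: 0.001
```

Call:
send_rows --plan '[[[0,0,0.0004],[0,0,0],-1],[[0,-0.0001,0.0008],[0,0,0],-1],[[0,-0.0002,0.0012],[0,0,0],-1],[[0,-0.0003,0.0016],[0,0,0],-1],[[0,-0.0004,0.002],[0,0,0],-1]]'

```text
clock: 19.87
eef_pos: [449.6, 115.0, 158.6]
tcp_rot: [3.141, 0.001, 1.487]
contact_force: [-1.8, -0.5, 7.6]
opening: 0.002
```

Call:
send_rows --plan '[[[0,-0.0001,0.0006],[0,0,0],-1],[[0,-0.0002,0.0011],[0,0,0],-1],[[0,-0.0003,0.0016],[0,0,0],-1],[[0,-0.0004,0.0021],[0,0,0],-1],[[0,-0.0005,0.0026],[0,0,0],-1]]'

```text
clock: 20.28
eef_pos: [449.1, 115.0, 156.4]
tcp_rot: [3.141, 0.001, 1.487]
contact_force: [-2.3, -0.5, 7.6]
opening: -0.002
```

Call:
send_rows --plan '[[[0,-0.0001,0.0006],[0,0,0],-1],[[0,-0.0002,0.0011],[0,0,0],-1],[[0,-0.0003,0.0016],[0,0,0],-1],[[0,-0.0004,0.0021],[0,0,0],-1],[[0,-0.0005,0.0026],[0,0,0],-1]]'

```text
clock: 20.7
eef_pos: [448.5, 115.1, 154.2]
tcp_rot: [3.141, 0.001, 1.487]
contact_force: [-2.8, -0.6, 7.9]
opening: -0.003
```

Call:
send_rows --plan '[[[0,-0.0001,0.0006],[0,0,0],-1],[[0,-0.0002,0.0011],[0,0,0],-1],[[0,-0.0003,0.0016],[0,0,0],-1],[[0,-0.0004,0.0021],[0,0,0],-1],[[0,-0.0005,0.0026],[0,0,0],-1]]'

```text
clock: 21.12
eef_pos: [448.0, 115.1, 151.9]
tcp_rot: [3.141, 0.001, 1.487]
contact_force: [-2.2, -0.4, 8.3]
opening: -0.001
```

```bash
python3 - <<'E'
from h import *
ce(); crop('s16'); ce()
E
```

```text
EX -131.3 EY -0.9 z 151.9 rot [3.141e+00 1.000e-03 1.487e+00] F [-2.2 -0.4  8.3] t 21.1167
EX -131.3 EY -0.9 z 151.9 rot [3.141e+00 1.000e-03 1.487e+00] F [-1.2 -0.3  7.4] t 21.1667
```

View pics/s16.png

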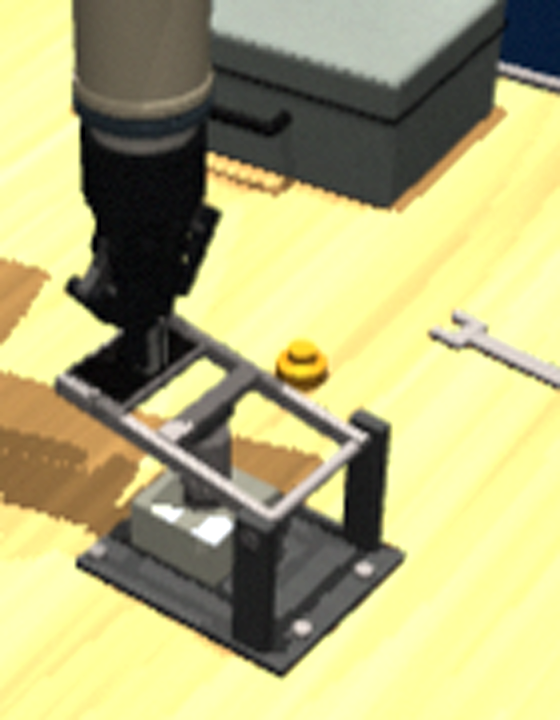

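Call:
send_rows --plan '[[[0,-0.0001,0.0006],[0,0,0],-1],[[0,-0.0001,0.0011],[0,0,0],-1],[[0,-0.0002,0.0016],[0,0,0],-1],[[0,-0.0002,0.0021],[0,0,0],-1],[[0,-0.0003,0.0026],[0,0,0],-1]]'

```text
clock: 21.58
eef_pos: [447.5, 115.2, 149.6]
tcp_rot: [-3.141, 0.001, 1.487]
contact_force: [-2.4, 0.4, 7.9]
opening: 0.002
```

Call:
send_rows --plan '[[[0,-0.0001,0.0006],[0,0,0],-1],[[0,-0.0001,0.0011],[0,0,0],-1],[[0,-0.0002,0.0016],[0,0,0],-1],[[0,-0.0002,0.002],[0,0,0],-1],[[0,-0.0003,0.0022],[0,0,0],-1]]'

```text
clock: 22.0
eef_pos: [447.2, 115.2, 147.7]
tcp_rot: [-3.141, 0.001, 1.487]
contact_force: [-1.6, -0.6, 7.7]
opening: -0.001
```

Call:
send_rows --plan '[[[0,0,0.0004],[0,0,0],-1],[[0,0,0.0007],[0,0,0],-1],[[0,-0.0001,0.001],[0,0,0],-1],[[0,-0.0001,0.0012],[0,0,0],-1],[[0,-0.0001,0.0014],[0,0,0],-1]]'

```text
clock: 22.42
eef_pos: [447.0, 115.2, 146.6]
tcp_rot: [-3.141, 0.001, 1.487]
contact_force: [-1.9, 0.7, 8.0]
opening: 0.001
```

Call:
send_rows --plan '[[[0,0,0.0004],[0,0,0],-1],[[0,0,0.0007],[0,0,0],-1],[[0,-0.0001,0.001],[0,0,0],-1],[[0,-0.0001,0.0012],[0,0,0],-1],[[0,-0.0001,0.0014],[0,0,0],-1]]'

```text
clock: 22.83
eef_pos: [446.8, 115.2, 145.6]
tcp_rot: [-3.141, 0.001, 1.487]
contact_force: [-2.0, 0.1, 7.2]
opening: -0.0
```

Call:
send_rows --plan '[[[0,0,0.0004],[0,0,0],-1],[[0,0,0.0006],[0,0,0],-1],[[0,0,0.0008],[0,0,0],-1],[[0,0,0.001],[0,0,0],-1],[[0,-0.0001,0.0011],[0,0,0],-1]]'

```text
clock: 23.25
eef_pos: [446.6, 115.2, 144.8]
tcp_rot: [-3.141, 0.001, 1.487]
contact_force: [-1.3, -1.3, 7.2]
opening: 0.003
```

Call:
send_rows --plan '[[[0,0,0.0004],[0,0,0],-1],[[0,0,0.0006],[0,0,0],-1],[[0,0,0.0008],[0,0,0],-1],[[0,0,0.001],[0,0,0],-1],[[0,-0.0001,0.0011],[0,0,0],-1]]'

```text
clock: 23.67
eef_pos: [446.5, 115.3, 144.0]
tcp_rot: [-3.141, 0.001, 1.487]
contact_force: [-1.3, 0.0, 8.0]
opening: -0.001
```

Call:
send_rows --plan '[[[0,0,0.0004],[0,0,0],-1],[[0,0,0.0006],[0,0,0],-1],[[0,0,0.0008],[0,0,0],-1],[[0,0,0.001],[0,0,0],-1],[[0,-0.0001,0.0011],[0,0,0],-1]]'

```text
clock: 24.08
eef_pos: [446.4, 115.3, 143.3]
tcp_rot: [-3.141, 0.001, 1.487]
contact_force: [-0.4, -0.4, 7.6]
opening: 0.001
```

Call:
send_rows --plan '[[[0,0,0.0004],[0,0,0],-1],[[0,0,0.0006],[0,0,0],-1],[[0,0,0.0008],[0,0,0],-1],[[0,0,0.001],[0,0,0],-1],[[0,-0.0001,0.0011],[0,0,0],-1]]'

```text
clock: 24.5
eef_pos: [446.4, 115.3, 142.8]
tcp_rot: [-3.141, 0.001, 1.487]
contact_force: [-2.7, -1.1, 12.4]
opening: -0.0
```

Call:
send_rows --plan '[[[0,0,0.0004],[0,0,0],-1],[[0,0,0.0006],[0,0,0],-1],[[0,0,0.0008],[0,0,0],-1],[[0,0,0.001],[0,0,0],-1],[[0,-0.0001,0.0011],[0,0,0],-1]]'

```text
clock: 24.92
eef_pos: [446.3, 115.3, 142.6]
tcp_rot: [-3.141, 0.001, 1.487]
contact_force: [-4.6, -1.3, 17.2]
opening: 0.0
```

Call:
send_rows --plan '[[[0,0,0.0004],[0,0,0],-1],[[0,0,0.0006],[0,0,0],-1],[[0,0,0.0008],[0,0,0],-1],[[0,0,0.001],[0,0,0],-1],[[0,0,0.0011],[0,0,0],-1]]'

```text
clock: 25.33
eef_pos: [446.4, 115.3, 142.5]
tcp_rot: [-3.141, 0.001, 1.487]
contact_force: [-5.5, -1.3, 19.6]
opening: -0.002
```

It has stopped dead: z is stuck at about 142.6 while the force climbed from 8 N to 17–20 N. I'll lean on it for a moment.

Call:
send_rows --plan '[[[0,0,0.0009],[0,0,0],-1],[[0,0,0.0009],[0,0,0],-1],[[0,0,0.0009],[0,0,0],-1],[[0,0,0.0009],[0,0,0],-1],[[0,0,0.0009],[0,0,0],-1]]'

```text
clock: 25.75
eef_pos: [446.3, 115.3, 142.5]
tcp_rot: [-3.141, 0.001, 1.487]
contact_force: [-5.4, -1.4, 16.4]
opening: 0.001
```

```bash
python3 - <<'E'
from h import *
ce(); crop('s17'); ce()
E
```

```text
EX -133.0 EY -0.9 z 142.5 rot [-3.141e+00  1.000e-03  1.487e+00] F [-5.4 -1.4 16.4] t 25.75
EX -132.9 EY -0.9 z 142.6 rot [-3.141e+00  1.000e-03  1.487e+00] F [-5.4 -1.8 16.8] t 25.8
```

View pics/s17.png

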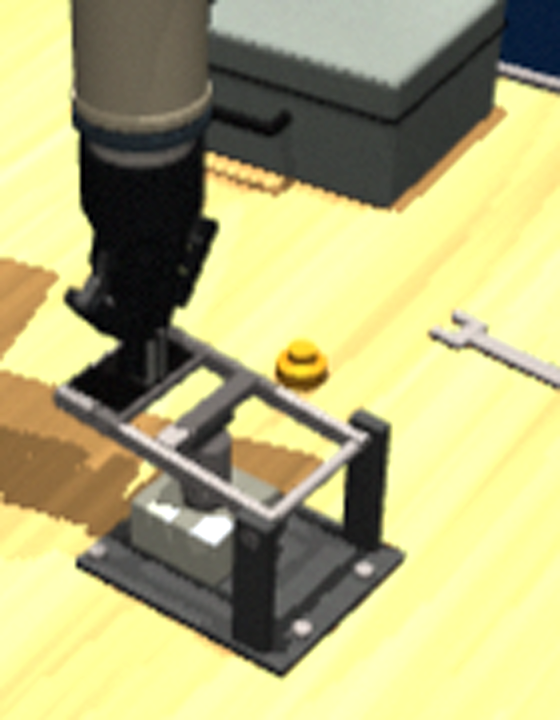

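Call:
send_rows --plan '[[[0,0,0],[0,0,0],-1],[[0,0,-0.0005],[0,0,0],-1],[[0,0,-0.001],[0,0,0],-1],[[0,0,-0.003],[0,0,0],-1],[[0,0,-0.006],[0,0,0],-1]]'

```text
clock: 26.22
eef_pos: [446.0, 115.2, 148.4]
tcp_rot: [-3.14, 0.001, 1.487]
contact_force: [0.1, -0.8, -0.5]
opening: -0.002
```

Call:
send_rows --plan '[[[0,0,-0.015],[0,0,0],-1],[[0,0,-0.03],[0,0,0],-1],[[0,0,-0.05],[0,0,0],-1],[[0,0,-0.07],[0,0,0],-1],[[0,0,-0.09],[0,0,0],-1]]'

```text
clock: 26.63
eef_pos: [446.0, 115.2, 239.3]
tcp_rot: [-3.14, 0.001, 1.487]
contact_force: [1.0, 0.0, 0.2]
opening: -0.001
```

Call:
send_rows --plan '[[[0,-0.02,0],[0,0,0],-1],[[0,-0.05,0],[0,0,0],-1],[[0,-0.07,0],[0,0,0],-1],[[0,-0.08,0],[0,0,0],-1],[[0,-0.08,0],[0,0,0],-1]]'

```text
clock: 27.05
eef_pos: [364.7, 121.9, 239.5]
tcp_rot: [-3.14, 0.001, 1.488]
contact_force: [0.2, -0.3, 0.2]
opening: 0.0
```

Call:
send_rows --plan '[[[0,0,0],[0,0,0],-1],[[0,0,0],[0,0,0],-1],[[0,0,0],[0,0,0],-1],[[0,0,0],[0,0,0],-1],[[0,0,0],[0,0,0],-1]]'

```text
clock: 27.47
eef_pos: [365.2, 121.9, 239.4]
tcp_rot: [-3.139, 0.001, 1.488]
contact_force: [-0.5, 0.1, -0.7]
opening: -0.001
```

```bash
python3 - <<'E'
from h import *
ce(); crop('s18'); save('top18',viewer.grab_frame('top')); ce()
S=cam('scene')
for t in [0.05,0.1,0.15]: print(t,proj(S,[cp(t,170,-52,5),cp(t,170,52,5)]).round(1).tolist())
print(((proj(S,[cp(.1,170,-52,5),cp(.1,170,52,5)])-[280,60])*4).round(0))
E
```

```text
EX -214.3 EY -1.1 z 239.4 rot [-3.139e+00  1.000e-03  1.488e+00] F [-0.5  0.1 -0.7] t 27.4667
EX -214.6 EY -1.1 z 239.4 rot [-3.139e+00  1.000e-03  1.488e+00] F [-0.4 -0.3  0.4] t 27.5667
0.05 [[291.8, 160.1], [317.1, 141.3]]
0.1 [[291.9, 157.6], [317.3, 138.8]]
0.15 [[292.2, 155.1], [317.7, 136.4]]
[[ 48. 390.]
 [149. 315.]]
```

View pics/s18.png

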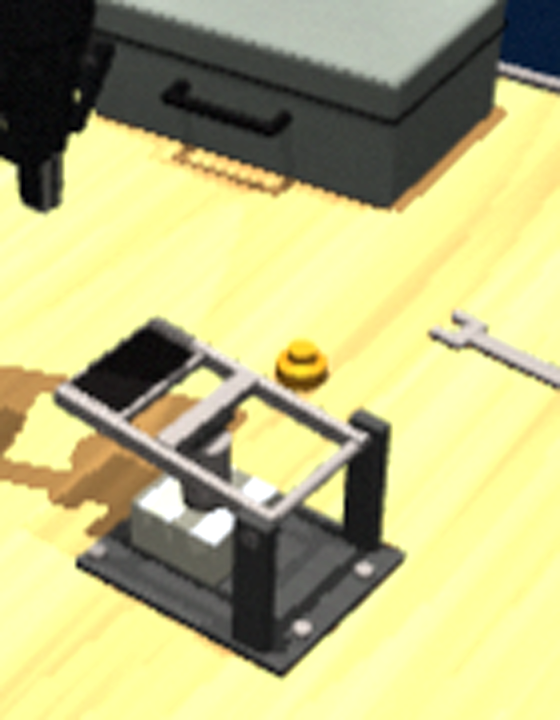

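View pics/top18.png

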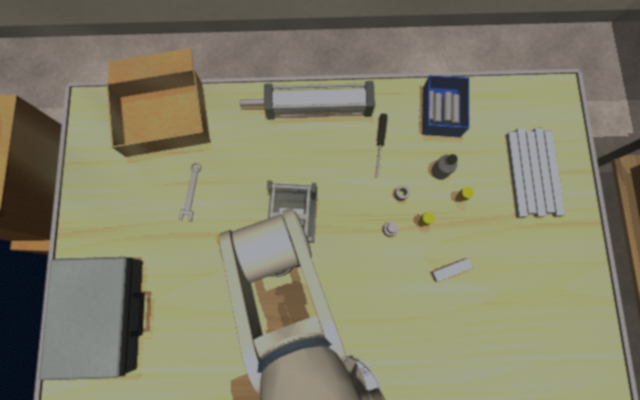

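The clamp is down on the cartridge, its plate corners near (55,390) and (155,320). That fits t≈0.1. The gripper is clear and the bystanders haven't moved in the top view, so I'm handing in.

```bash
python3 -c "
from h import *
print(job.sign_off())"
```

```text
the job is handed in; nothing more can be done
None
```

I stood the cartridge in the pocket, pressed it down to the stop with the clamp, let go with the clamp left down, and handed the job in at about 27.6 s. The sign-off gave no verdict, so the result rests on my own checks below.

- **Placing:** I set the cartridge on the rest with about 5 N of contact, below the roughly 14 N at which the rest slides, and released it. The camera showed it upright in the pocket with the clamp still open.
- **Pressing:** I pushed the clamp over from behind with closed fingers. The roller met the cartridge at about 0.24 rad, and the rest slid under 7–8 N at the plate. It stopped dead at about 0.107 rad, roughly 11 mm down. I leaned on it at 16–20 N for about a second. The highest reading was 19.6 N, but force is only read at the end of each move.
- **Last checks:** After letting go, the clamp stayed down at about 0.1 rad and the force on the tool was near zero. In the top view the bystanders stood where they began.
- **Not measured directly:** The depth and the force on the cartridge come from the clamp geometry and the force at the plate.
- **What disagreed:** The wrist camera's overlay was about 1 mm off sideways, and the cartridge's top disc looked about 7% smaller than predicted. I allowed for the sideways offset when placing. The plate corners in the last picture were 1–2 pixels off the prediction.

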